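# Level the counter scale: pry up its low end and pack the bare foot

## Task

The iron counter scale leans because the single foot at its low end has lost its pad. Work the toe of the flat bar under that end over the wooden chock, put the iron weight on the bar's free end so that it levers the foot up and holds it there by itself, and slide the wooden slip in from the side until it lies under the foot with its outer end about flush with the side of the base. Then take the weight off and draw the bar out, so that the scale stands level on the slip where it stood before, with weight (upright) and bar (flat) back on the counter and the other things left alone.

Things in the scene. Friction and masses are not known exactly. Their poses are not given: they have to be found in the camera images.
- scale: Red cast-iron counter balance with its pans lifted off, 6 to 7 kg, loose on the counter. Origin: on the counter under its middle; x across, y along it, low end at -y; z vertical at the start, while it leans, and 2.2 degrees off when it is level: for its own geometry see bed.
- bed (a point): Frame of the scale casting (mm): y its long axis, low end at -y; z normal to its bed, 2.2 deg off vertical at first, vertical when level; origin mid of the standing plane. Bed 110 (x) by 360 (y), underside z 36, rim top z 64. Padded feet at (+-40, 140); one bare stub foot, dia. 26, at (0, -125), underside z 10. Above the rim only |x| < 30 is filled, to z 139. 
- stub (a point): Centre of the underside of the bare stub foot: on the counter at the start, 10 mm up when the scale is level.
- low_edge (a point): Middle of the bed's lower edge at the low end, bed frame (0, -180, 36) mm; about 24 mm above the counter while the scale leans. The bar's toe goes in under here and has 42 mm before it meets the stub.
- bar: Flat steel pry bar, 0.66 kg, 440 mm long, shaft 26 wide, 8 thick; at the toe a 60 mm chisel, 30 wide, 5 thick, undersides flush; split claw at the other end. Origin: middle of underside, within 5 mm of the balance point; x to the toe, z up. Toe 35 mm under the scale and laid on the chock, it stays when let go, sloping 13 to 15 deg, claw 0.12 m up; alone it does not lift the scale.
- toe (a point): Tip of the bar's chisel toe, bar frame (220, 0, 2.5) mm.
- claw (a point): End of the bar at the claw, bar frame (-220, 0, 4) mm.
- chock: Hardwood chock standing ready at the low end, loose, 0.25 kg, 80 mm long (x), 32 wide (y), sharp ridge along x on top, 32 mm above the counter; origin: centre of underside, 45 to 53 mm outside the low edge; its x is parallel to the scale's x within 0.05 rad.
- weight: Iron weight, 0.9 kg: cylinder dia. 58, 42 mm high, with a knob dia. 28 between 55 and 72 mm up; origin: centre of underside. Centred 30 to 45 mm from the bar's claw end it bears that end down to the counter, lifting the stub to about 17 mm, and stays there by friction; taken off, the scale sinks back.
- slip: Plain hardwood packing slip, 90 long (its x), 36 wide (y), 10 thick, 30 g; origin: centre of its underside; either end may go first, from either side of the scale.
- pans: Bystander: the scale's two brass pans, nested, dia. 200, 41 high; origin under the centre.
- tin: Bystander: food tin, dia. 74, 110 high; origin under the centre.
- small_weight: Bystander: smaller iron weight, dia. 46, 58 high; not the one to use. Origin under the centre.
- jar: Bystander: amber jar, dia. 68, 100 high; origin under the centre.
Mind the look-alikes: they are no part of the job. Of the things shaped like the slip, the wooden one is meant. Leave any turquoise look-alike of the weight alone.

How it is judged:
On the way, in this order (a step that is already met when the one before it is completed fails the run):
1. the bar's toe is under the scale's low end, bearing up against it, with the bar resting on the chock (contact force between bar and scale above 2 N and contact force between bar and chock above 4 N and y of toe in the frame of bed above -0.172 m), for 0.2 s.
2. the weight, let go, sits on the bar and holds the stub foot more than 12.5 mm up (height (world z) of stub above 0.0125 m and contact force between weight and bar above 3 N and contact force between bar and scale above 5 N and contact force between each of the arm, the fingers and weight below 0.2 N and contact force between each of the arm, the fingers and bar below 0.2 N and contact force between the fingers and scale below 0.2 N), for 0.3 s.
3. with the foot still held up by the bar, the slip lies under it (x of stub in the frame of slip between -0.022 and 0.022 m and y of stub in the frame of slip between -0.013 and 0.013 m and height (world z) of stub above 0.0115 m and height (world z) of slip below 0.004 m and contact force between bar and scale above 5 N), for 0.2 s.
At the end, for the whole second after the job is handed in: Scale stands level (0.7 deg) on the slip, within 30 mm of its old place; the stub's centre is within 22 mm lengthwise and 13 mm crosswise of the slip's middle; the weight stands upright and the bar lies flat on the counter, both at rest, the bar clear of scale and chock (x of stub in the frame of slip between -0.022 and 0.022 m and y of stub in the frame of slip between -0.013 and 0.013 m and contact force between slip and scale above 5 N and angle between bed's own z axis and vertical below 0.012 rad and distance of stub from where it was at the start of the episode below 0.03 m and distance of low_edge from where it was at the start of the episode below 0.035 m and linear speed of scale below 0.01 m/s and height (world z) of weight below 0.004 m and angle between weight's own z axis and vertical below 0.1 rad and linear speed of each of weight, bar below 0.02 m/s and height (world z) of bar below 0.005 m and angle between bar's own z axis and vertical below 0.04 rad and contact force between each of bar, weight and scale below 0.05 N and contact force between bar and chock below 0.05 N); the robot touches nothing.
It fails at once if the pans, tin, small weight or jar are shifted by more than 30 mm (distance of any of pans, tin, small_weight, jar from where it was at the start of the episode above 0.03 m).
It fails at once if the scale is tipped by more than 9 degrees (angle between bed's own z axis and vertical above 0.16 rad).
It also fails if it takes over 72 s, if anything falls off the work surface, if the arm or the gripper's body presses on something with over 40 N, if the wrist force passes 120 N, or if a joint passes its speed limit or range.

## Robot

A 6-joint arm with a two-finger parallel gripper is mounted at the origin on the work surface. World frame = base frame: x ahead of the robot, y to its left, z up, the work surface at z = 0. Lengths are in m, angles in rad, forces in N, time in s.
With the tool pointing down it reaches from about 0.35 to 0.725 m from the base axis. Payload 6 kg.
Tool frame: the origin (TCP) lies midway between the tips of the shut fingers; the grasp point (between the pads) lies 19 mm behind it; z points along the fingers, y is the line along which they close (so a half turn about z gives the same grasp; the last joint's range is limited). The gripper opens to 85 mm and grips with 20 to 120 N. Pads are 22 mm wide; open, the fingers measure 114 mm over their backs; the gripper's body (76 mm by 85 mm) begins 54 mm behind the grasp point. The pads swing forward as they close: fully open they stand 13 mm farther back than shut.
Start: joints at [1.499, 0.04, 0.085, 0, -1.615, -0.334], TCP at [0.237, 0.551, 0.231] pointing down, gripper open.
Joint ranges: [-2.56, 2.56], [-1.29, 2.01], [-1.08, 1.49], [-3.29, 1.98], [-2.81, -0.18], [-2.99, 2.99]. Speed limits (rad/s): [2.57, 2.57, 3.01, 3.14, 3.14, 3.14].

## Interface

Orientations are given as a unit quaternion [x, y, z, w].
In Python, from rig import env, viewer gives the robot as it stands.
- The arm moves only by the tool drive_tool, never from a script. Its argument "series" is a list of rows, each an object of numbers: "gripper": the opening in per cent of the stroke, from 0 (shut) to 100 (fully open); "tx", "ty", "tz": the shift along the tool's x, y, z in cm; "rx", "ry", "rz": the turn, a rotation vector about the tool's x, y, z in degrees. In form: [{"gripper": .., "tx": .., "ty": .., "tz": .., "rx": .., "ry": .., "rz": ..}, ...]. A call has 1 to 5 rows; each row shifts and turns the commanded pose from where the row before left it, along the tool's axes as they then stand; what a row does not reach is not made up. A row lasts 1/10 s, in which the tool goes at most 50 mm and 8.59 degrees, less where a joint would pass 70% of its speed; a pose out of reach is approached as far as the arm can. A call with a gripper value outside its range is refused whole. The fingers move at their own pace and stop on an object; the grip force is fixed at half the most. Time passes only in rows, so rows that do not move let the fingers close. It gives the time, the measured TCP pose, the force, the opening and the grip force at its end, in the units of the state.
- env.get_state(): the state, without advancing time (a new reading comes with each control period).
- viewer.grab_frame(name): name is "scene" or "top"; returns the picture (480x640x3 uint8, red, green, blue); there is no depth.
- viewer.camera_info(name): a dict with "K" (3x3 intrinsics, pixels), "rvec" (rotation vector, rad) and "tvec" (3), from world to camera coordinates, as OpenCV has them. Camera axes: x right, y down, z forward; pixel columns grow to the right and rows downward; lengths in m; the calibration is good to about 2 mm. A picture is of the moment at which its call begins. camera_info takes no time and is no camera call.
- env.finish_job(): hands the job in; it is judged then, once.
The state is a dict: "time_s": time; "qpos": joint angles; "qd": joint speeds; "joint_torque": joint torques, N m; "tcp_pos": TCP position; "tool_rot": TCP orientation; "contact_force": force on the tool from outside, world axes, zero at the start; "wrist_torque": the same for the moment, N m; "finger_gap": finger opening in m; "finger_force": force on a finger pad.
Only numpy, scipy, OpenCV 4.12 (cv2) and the standard library are available. Lean on these libraries where they do the work, as an engineer would, in place of code of your own. Each camera call takes 0.05 s, during which the arm holds its last target. There are 200 camera calls.

## Working session

There is one attempt and no reset: what is moved stays moved. The work goes in short steps, Python scripts to look and compute and a tool call to move; the robot and the scene stay as the last step left them, time stands still between calls to the robot, and variables do not carry over. Pictures are saved under pics/ and viewed, at most 10 in all, crops included, and the job is handed in when it is done.

Besides the shell and the picture viewer there is one more tool, called after "Emit:" as name([rows], argument=value, ...), one row to a line, values as JSON. drive_tool: Moves the arm, as the interface text tells. Its arguments: {"type":"object","properties":{"series":{"type":"array","items":{"type":"object","properties":{"gripper":{"type":"number"},"tx":{"type":"number"},"ty":{"type":"number"},"tz":{"type":"number"},"rx":{"type":"number"},"ry":{"type":"number"},"rz":{"type":"number"}}}}},"required":["series"]}

```bash
mkdir -p pics; cat > h.py <<'E'
import numpy as np, cv2
from rig import env, viewer
from scipy.spatial.transform import Rotation as R
def cam(n):
    c=viewer.camera_info(n); return np.array(c["K"],float),R.from_rotvec(np.ravel(c["rvec"])).as_matrix(),np.ravel(c["tvec"])
def ray(n,u,v,z):
    K,r,t=cam(n); d=r.T@np.linalg.solve(K,[u,v,1.]); o=-r.T@t
    return o+d*(z-o[2])/d[2]
def proj(n,p):
    K,r,t=cam(n); q=K@(r@np.asarray(p,float)+t); return q[:2]/q[2]
def grab(n,f=None):
    im=cv2.cvtColor(viewer.grab_frame(n),cv2.COLOR_RGB2BGR)
    if f: cv2.imwrite("pics/"+f,im)
    return im
E
python3 - <<'E'
from h import *
for n in("top","scene"):
    grab(n,n+"0.png"); K,r,t=cam(n); print(n,K[0,0],-r.T@t,r[2])
s=env.get_state(); print(s)
E
```

```text
top 573.4366841646633 [ 0.42543636 -0.01087258  1.58129201] [ 0.0964105  -0.00130844 -0.9953408 ]
scene 584.615158392739 [1.30595262 0.95289367 0.82833772] [-0.5027278  -0.672376   -0.54330035]
{'time_s': 0.1, 'qpos': array([ 1.49872789e+00,  4.07780456e-02,  8.39506110e-02, -4.36235959e-04,
       -1.61547819e+00, -3.33690379e-01]), 'qd': array([ 0.00182669, -0.0013988 ,  0.00076162,  0.00228606,  0.00025094,
        0.001378  ]), 'joint_torque': array([-5.52078636e-03, -3.69347227e+01,  3.48279727e+01,  6.95179403e+00,
       -4.66215904e-03, -6.05174364e-06]), 'tcp_pos': array([0.23664278, 0.55105984, 0.23038031]), 'tool_rot': array([ 9.79492093e-01, -2.01481072e-01, -1.17610996e-04,  7.76623500e-04]), 'contact_force': array([-0.10550994,  0.53052421, -0.3491707 ]), 'wrist_torque': array([-0.04413225,  0.03105648,  0.02019405]), 'finger_force': 0.0, 'finger_gap': 0.08538122807327375}
```

View pics/top0.png

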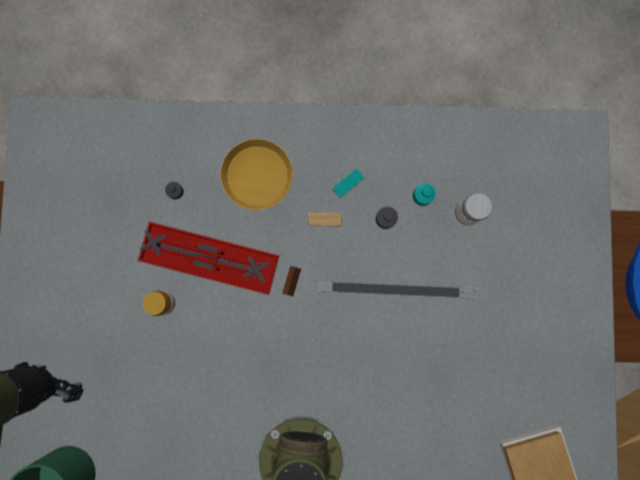

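View pics/scene0.png

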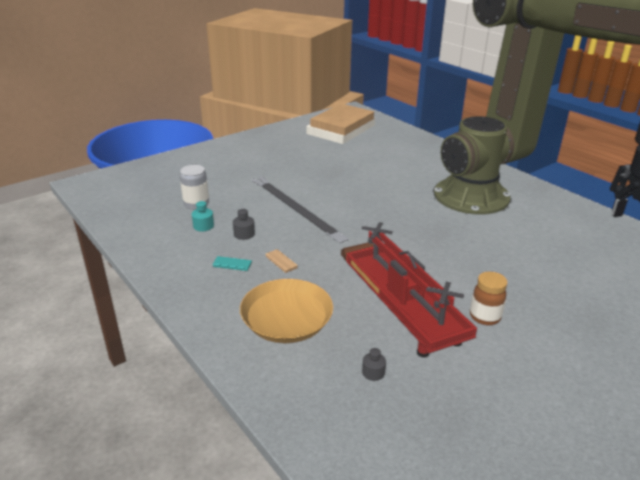

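The top view shows the scale (140–280, 222–294), with its low end on the right. The chock is at (291,281), the bar runs from (317,286) to (478,294), the wooden slip is at (325,219) and the weight at (387,217). Next I'll measure these.

```bash
python3 - <<'E'
from h import *
im=cv2.imread("pics/top0.png"); hsv=cv2.cvtColor(im,cv2.COLOR_BGR2HSV)
H,S,V=[hsv[...,i].astype(int) for i in range(3)]
def box(name,m,roi,z):
    x0,y0,x1,y1=roi; k=np.zeros(m.shape,np.uint8); k[y0:y1,x0:x1]=m[y0:y1,x0:x1]
    cs,_=cv2.findContours(k,cv2.RETR_EXTERNAL,cv2.CHAIN_APPROX_NONE); c=max(cs,key=cv2.contourArea)
    b=cv2.boxPoints(cv2.minAreaRect(c)); print(name,cv2.contourArea(c),"px",b.round(0).tolist())
    P=np.array([ray("top",u,v,z)[:2] for u,v in c[:,0,:]]).astype(np.float32)
    (cx,cy),(w,h),a=cv2.minAreaRect(P*1000); print("  c",round(cx),round(cy),"wh",round(w),round(h),"ang",round(a,1))
box("scale",(S>150)&((H<8)|(H>172)),(120,200,285,310),.055)
box("chock",(S>90)&(H<20)&(V<150),(281,255,310,305),.02)
box("slip",(S>60)&(H<25)&(V>120),(300,205,350,235),.01)
box("weight",(V<80),(370,200,402,235),.05)
box("shaft",(V<95),(325,270,470,310),.008)
bg=np.median(im[240:270,330:470].reshape(-1,3),0); print(bg)
d=np.abs(im.astype(int)-bg).max(2)
box("bar",(d>18),(308,275,490,305),.006)
cv2.imwrite("pics/crop.png",cv2.resize(im[205:305,270:490],(792,360),interpolation=cv2.INTER_CUBIC))
E
```

```text
scale 4642.5 px [[138.0, 260.0], [148.0, 221.0], [278.0, 255.0], [268.0, 294.0]]
  c 533 259 wh 359 107 ang 76.8
chock 242.0 px [[283.0, 293.0], [290.0, 266.0], [300.0, 269.0], [292.0, 295.0]]
  c 479 37 wh 27 75 ang 75.5
slip 371.5 px [[309.0, 212.0], [340.0, 212.0], [340.0, 225.0], [309.0, 225.0]]
  c 652 -50 wh 36 86 ang 1.1
weight 339.5 px [[372.0, 219.0], [387.0, 203.0], [401.0, 217.0], [386.0, 233.0]]
  c 653 -215 wh 53 60 ang 46.2
shaft 1032.5 px [[333.0, 291.0], [333.0, 282.0], [458.0, 287.0], [458.0, 297.0]]
  c 462 -248 wh 343 27 ang 88.8
[122. 120. 116.]
bar 1154.0 px [[332.0, 292.0], [332.0, 282.0], [459.0, 287.0], [459.0, 297.0]]
  c 461 -248 wh 349 28 ang 88.9
```

View pics/crop.png

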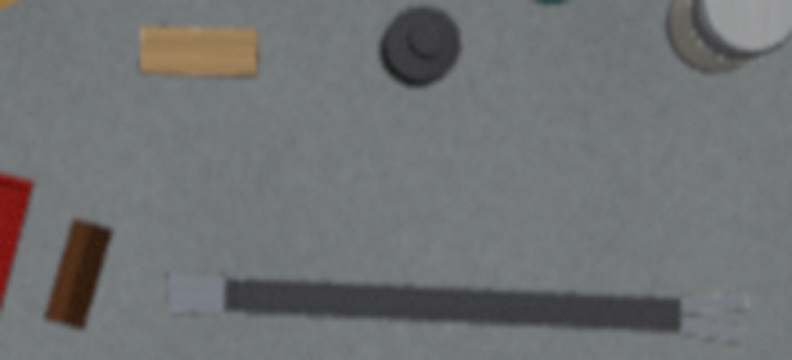

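The crop shows the toe, a plain chisel end, at about px (316,286). The split claw is at (478,293), with the chock between the toe and the scale's low end. I'll set up the frames and a planning helper that prints the deltas.

```bash
cat >> h.py <<'E'
C=np.array([.533,.259]); A=np.array([-.228,-.974]); N=np.array([.974,-.228])  # scale middle, axis to low end, far side
def sc(t,d=0): return C+A*t/1000+N*d/1000
def rot(yaw,pitch=0):   # tool down, x axis at yaw deg, then pitch about tool y
    return R.from_euler('z',yaw,degrees=True)*R.from_euler('x',180,degrees=True)*R.from_euler('y',pitch,degrees=True)
def plan(p,yaw,pitch=0,n=None,frm=None):
    s=env.get_state(); p0,r0=(s["tcp_pos"],R.from_quat(s["tool_rot"])) if frm is None else (np.array(frm[0]),rot(*frm[1:]))
    r1=rot(yaw,pitch); w=(r0.inv()*r1).as_rotvec(degrees=True); d=np.asarray(p)-p0
    n=n or max(1,int(np.ceil(max(np.linalg.norm(d)/.045,np.linalg.norm(w)/8)))); print("n",n,"total cm",(r0.inv().apply(d)*100).round(2),"deg",w.round(1))
    for k in range(n):
        rk=r0*R.from_rotvec(w*k/n,degrees=True); print(k+1,(rk.inv().apply(d/n)*100).round(1).tolist(),(w/n).round(1).tolist())
E
python3 - <<'E'
from h import *
for u,v in((316.4,286.4),(477.8,293.3)): print("bar end",ray("top",u,v,.005))
print("knob",ray("top",389.4,216.7,.072),"low edge",sc(180),"toe tgt",sc(145),"mid",sc(358))
print("chock ridge px->",ray("top",291,281,.032))
plan([.463,-.236,.15],-91.2)
E
```

```text
bar end [ 0.46479882 -0.03168007  0.005     ]
bar end [ 0.45645611 -0.47461283  0.005     ]
knob [ 0.65256503 -0.22061289  0.072     ] low edge [0.49196 0.08368] toe tgt [0.49994 0.11777] mid [ 0.451376 -0.089692]
chock ridge px-> [0.47702506 0.03751278 0.032     ]
n 19 total cm [51.86 63.37  8.14] deg [ 0.1 -0.1 68. ]
1 [2.7, 3.3, 0.4] [0.0, -0.0, 3.6]
2 [2.9, 3.2, 0.4] [0.0, -0.0, 3.6]
3 [3.1, 3.0, 0.4] [0.0, -0.0, 3.6]
4 [3.3, 2.8, 0.4] [0.0, -0.0, 3.6]
5 [3.5, 2.6, 0.4] [0.0, -0.0, 3.6]
6 [3.6, 2.3, 0.4] [0.0, -0.0, 3.6]
7 [3.8, 2.1, 0.4] [0.0, -0.0, 3.6]
8 [3.9, 1.9, 0.4] [0.0, -0.0, 3.6]
9 [4.0, 1.6, 0.4] [0.0, -0.0, 3.6]
10 [4.1, 1.4, 0.4] [0.0, -0.0, 3.6]
11 [4.2, 1.1, 0.4] [0.0, -0.0, 3.6]
12 [4.2, 0.8, 0.4] [0.0, -0.0, 3.6]
13 [4.3, 0.6, 0.4] [0.0, -0.0, 3.6]
14 [4.3, 0.3, 0.4] [0.0, -0.0, 3.6]
15 [4.3, 0.0, 0.4] [0.0, -0.0, 3.6]
16 [4.3, -0.2, 0.4] [0.0, -0.0, 3.6]
17 [4.3, -0.5, 0.4] [0.0, -0.0, 3.6]
18 [4.2, -0.8, 0.4] [0.0, -0.0, 3.6]
19 [4.2, -1.0, 0.4] [0.0, -0.0, 3.6]
```

Emit:
drive_tool([
  {"gripper":65,"tx":2.7,"ty":3.3,"tz":0.4,"rz":3.6},
  {"gripper":65,"tx":2.9,"ty":3.2,"tz":0.4,"rz":3.6},
  {"gripper":65,"tx":3.1,"ty":3.0,"tz":0.4,"rz":3.6},
  {"gripper":65,"tx":3.3,"ty":2.8,"tz":0.4,"rz":3.6},
  {"gripper":65,"tx":3.5,"ty":2.6,"tz":0.4,"rz":3.6},
])

```text
$.series[0]: bad value
```

Emit:
drive_tool([
  {"gripper":65,"tx":3.6,"ty":2.3,"tz":0.4,"rz":3.6},
  {"gripper":65,"tx":3.8,"ty":2.1,"tz":0.4,"rz":3.6},
  {"gripper":65,"tx":3.9,"ty":1.9,"tz":0.4,"rz":3.6},
  {"gripper":65,"tx":4.0,"ty":1.6,"tz":0.4,"rz":3.6},
  {"gripper":65,"tx":4.1,"ty":1.4,"tz":0.4,"rz":3.6},
])

```text
$.series[0]: bad value
```

Emit:
drive_tool([
  {"gripper":65,"tx":4.2,"ty":1.1,"tz":0.4,"rz":3.6},
  {"gripper":65,"tx":4.2,"ty":0.8,"tz":0.4,"rz":3.6},
  {"gripper":65,"tx":4.3,"ty":0.6,"tz":0.4,"rz":3.6},
  {"gripper":65,"tx":4.3,"ty":0.3,"tz":0.4,"rz":3.6},
  {"gripper":65,"tx":4.3,"ty":0.0,"tz":0.4,"rz":3.6},
])

```text
$.series[0]: bad value
```

Emit:
drive_tool([
  {"gripper":60,"tx":4.3,"ty":-0.2,"tz":0.4,"rz":3.6},
  {"gripper":60,"tx":4.3,"ty":-0.5,"tz":0.4,"rz":3.6},
  {"gripper":60,"tx":4.2,"ty":-0.8,"tz":0.4,"rz":3.6},
  {"gripper":60,"tx":4.2,"ty":-1.0,"tz":0.4,"rz":3.6},
  {"gripper":60,"tx":1.7},
])

```text
$.series[0]: bad value
```

```bash
python3 - <<'E'
from h import *
print(env.get_state()["qpos"].round(2)); plan([.4606,-.253,.02],-91.2)
E
```

```text
[ 1.5   0.04  0.08 -0.   -1.62 -0.33]
n 20 total cm [52.31 65.01 21.14] deg [ 0.1 -0.1 68. ]
1 [2.6, 3.3, 1.1] [0.0, -0.0, 3.4]
2 [2.8, 3.1, 1.1] [0.0, -0.0, 3.4]
3 [3.0, 2.9, 1.1] [0.0, -0.0, 3.4]
4 [3.1, 2.7, 1.1] [0.0, -0.0, 3.4]
5 [3.3, 2.5, 1.1] [0.0, -0.0, 3.4]
6 [3.5, 2.3, 1.1] [0.0, -0.0, 3.4]
7 [3.6, 2.1, 1.1] [0.0, -0.0, 3.4]
8 [3.7, 1.9, 1.1] [0.0, -0.0, 3.4]
9 [3.8, 1.7, 1.1] [0.0, -0.0, 3.4]
10 [3.9, 1.5, 1.1] [0.0, -0.0, 3.4]
11 [4.0, 1.2, 1.1] [0.0, -0.0, 3.4]
12 [4.1, 1.0, 1.1] [0.0, -0.0, 3.4]
13 [4.1, 0.8, 1.1] [0.0, -0.0, 3.4]
14 [4.1, 0.5, 1.1] [0.0, -0.0, 3.4]
15 [4.2, 0.3, 1.1] [0.0, -0.0, 3.4]
16 [4.2, 0.0, 1.1] [0.0, -0.0, 3.4]
17 [4.2, -0.2, 1.1] [0.0, -0.0, 3.4]
18 [4.1, -0.5, 1.1] [0.0, -0.0, 3.4]
19 [4.1, -0.7, 1.1] [0.0, -0.0, 3.4]
20 [4.1, -1.0, 1.1] [0.0, -0.0, 3.4]
```

Rows probably need all seven keys.

Emit:
drive_tool([
  {"gripper":65,"tx":2.7,"ty":3.3,"tz":0.4,"rx":0,"ry":0,"rz":3.6},
  {"gripper":65,"tx":2.9,"ty":3.2,"tz":0.4,"rx":0,"ry":0,"rz":3.6},
  {"gripper":65,"tx":3.1,"ty":3.0,"tz":0.4,"rx":0,"ry":0,"rz":3.6},
  {"gripper":65,"tx":3.3,"ty":2.8,"tz":0.4,"rx":0,"ry":0,"rz":3.6},
  {"gripper":65,"tx":3.5,"ty":2.6,"tz":0.4,"rx":0,"ry":0,"rz":3.6},
])

```text
time_s: 0.6
tcp_pos: [0.2951, 0.3417, 0.2107]
tool_rot: [0.936, -0.353, -0.0, 0.0]
contact_force: [0.6, -0.2, 0.7]
finger_gap: 0.0554
finger_force: 0.0
```

Emit:
drive_tool([
  {"gripper":65,"tx":3.6,"ty":2.3,"tz":0.4,"rx":0,"ry":0,"rz":3.6},
  {"gripper":65,"tx":3.8,"ty":2.1,"tz":0.4,"rx":0,"ry":0,"rz":3.6},
  {"gripper":65,"tx":3.9,"ty":1.9,"tz":0.4,"rx":0,"ry":0,"rz":3.6},
  {"gripper":65,"tx":4.0,"ty":1.6,"tz":0.4,"rx":0,"ry":0,"rz":3.6},
  {"gripper":65,"tx":4.1,"ty":1.4,"tz":0.4,"rx":0,"ry":0,"rz":3.6},
])

```text
time_s: 1.1
tcp_pos: [0.3542, 0.1342, 0.191]
tool_rot: [0.869, -0.495, -0.0, -0.0]
contact_force: [0.6, 0.6, 0.8]
finger_gap: 0.0558
finger_force: 0.0
```

Emit:
drive_tool([
  {"gripper":65,"tx":4.2,"ty":1.1,"tz":0.4,"rx":0,"ry":0,"rz":3.6},
  {"gripper":65,"tx":4.2,"ty":0.8,"tz":0.4,"rx":0,"ry":0,"rz":3.6},
  {"gripper":65,"tx":4.3,"ty":0.6,"tz":0.4,"rx":0,"ry":0,"rz":3.6},
  {"gripper":65,"tx":4.3,"ty":0.3,"tz":0.4,"rx":0,"ry":0,"rz":3.6},
  {"gripper":65,"tx":4.3,"ty":0.0,"tz":0.4,"rx":0,"ry":0,"rz":3.6},
])

```text
time_s: 1.6
tcp_pos: [0.4139, -0.0734, 0.1711]
tool_rot: [0.78, -0.625, 0.0, -0.0]
contact_force: [1.3, 0.0, -0.7]
finger_gap: 0.0558
finger_force: 0.0
```

Emit:
drive_tool([
  {"gripper":60,"tx":4.3,"ty":-0.2,"tz":0.4,"rx":0,"ry":0,"rz":3.6},
  {"gripper":60,"tx":4.3,"ty":-0.5,"tz":0.4,"rx":0,"ry":0,"rz":3.6},
  {"gripper":60,"tx":4.2,"ty":-0.8,"tz":0.4,"rx":0,"ry":0,"rz":3.6},
  {"gripper":60,"tx":4.2,"ty":-1.0,"tz":0.4,"rx":0,"ry":0,"rz":3.6},
  {"gripper":60,"tx":1.7,"ty":0,"tz":0,"rx":0,"ry":0,"rz":0},
])

```text
time_s: 2.1
tcp_pos: [0.4597, -0.257, 0.1532]
tool_rot: [-0.695, 0.719, 0.001, -0.001]
contact_force: [0.4, -0.4, -0.6]
finger_gap: 0.0515
finger_force: 0.0
```

```bash
python3 - <<'E'
from h import *
print(env.get_state()["qpos"].round(2)); plan([.4606,-.253,.02],-91.2)
E
```

```text
[-0.13 -0.15 -0.24 -0.   -1.48  0.09]
n 3 total cm [-0.4  -0.13 13.32] deg [ 0.2  0.  -0.7]
1 [-0.1, -0.0, 4.4] [0.1, 0.0, -0.2]
2 [-0.1, -0.0, 4.4] [0.1, 0.0, -0.2]
3 [-0.1, -0.0, 4.4] [0.1, 0.0, -0.2]
```

Emit:
drive_tool([
  {"gripper":50,"tx":-0.2,"ty":-0.1,"tz":4.4,"rx":0,"ry":0,"rz":-0.7},
  {"gripper":45,"tx":-0.2,"ty":0,"tz":4.4,"rx":0,"ry":0,"rz":0},
  {"gripper":45,"tx":0,"ty":0,"tz":4.0,"rx":0,"ry":0,"rz":0},
  {"gripper":45,"tx":0,"ty":0,"tz":1.0,"rx":0,"ry":0,"rz":0},
  {"gripper":45,"tx":0,"ty":0,"tz":0.6,"rx":0,"ry":0,"rz":0},
])

```text
time_s: 2.6
tcp_pos: [0.4608, -0.2505, 0.0109]
tool_rot: [-0.701, 0.713, 0.0, -0.001]
contact_force: [0.7, 0.5, 0.2]
finger_gap: 0.0384
finger_force: 0.0
```

Emit:
drive_tool([
  {"gripper":25,"tx":0,"ty":0,"tz":0,"rx":0,"ry":0,"rz":0},
  {"gripper":10,"tx":0,"ty":0,"tz":0,"rx":0,"ry":0,"rz":0},
  {"gripper":0,"tx":0,"ty":0,"tz":0,"rx":0,"ry":0,"rz":0},
  {"gripper":0,"tx":0,"ty":0,"tz":0,"rx":0,"ry":0,"rz":0},
])

```text
time_s: 3.0
tcp_pos: [0.462, -0.2505, 0.0127]
tool_rot: [-0.701, 0.713, -0.001, 0.001]
contact_force: [0.5, -0.2, -0.0]
finger_gap: -0.0002
finger_force: 0.0
```

Emit:
drive_tool([
  {"gripper":45,"tx":0,"ty":0,"tz":0,"rx":0,"ry":0,"rz":0},
  {"gripper":45,"tx":0,"ty":0,"tz":0,"rx":0,"ry":0,"rz":0},
  {"gripper":45,"tx":0,"ty":0,"tz":0.4,"rx":0,"ry":0,"rz":0},
  {"gripper":45,"tx":0,"ty":0,"tz":0.3,"rx":0,"ry":0,"rz":0},
  {"gripper":45,"tx":0,"ty":0,"tz":0,"rx":0,"ry":0,"rz":0},
])

```text
time_s: 3.5
tcp_pos: [0.4607, -0.2502, 0.0035]
tool_rot: [-0.701, 0.713, 0.001, -0.0]
contact_force: [-0.8, 0.2, 0.4]
finger_gap: 0.0385
finger_force: 0.0
```

Emit:
drive_tool([
  {"gripper":35,"tx":0,"ty":0,"tz":0,"rx":0,"ry":0,"rz":0},
  {"gripper":25,"tx":0,"ty":0,"tz":0,"rx":0,"ry":0,"rz":0},
  {"gripper":10,"tx":0,"ty":0,"tz":0,"rx":0,"ry":0,"rz":0},
  {"gripper":0,"tx":0,"ty":0,"tz":0,"rx":0,"ry":0,"rz":0},
])

```text
time_s: 3.9
tcp_pos: [0.4614, -0.2504, 0.0046]
tool_rot: [-0.701, 0.713, -0.0, 0.0]
contact_force: [-0.2, -0.4, 1.8]
finger_gap: 0.0233
finger_force: 58.8
```

Emit:
drive_tool([
  {"gripper":0,"tx":0,"ty":0,"tz":-2,"rx":0,"ry":0,"rz":0},
  {"gripper":0,"tx":0,"ty":0,"tz":-4,"rx":0,"ry":0,"rz":0},
  {"gripper":0,"tx":0,"ty":0,"tz":-4,"rx":0,"ry":0,"rz":0},
  {"gripper":0,"tx":0,"ty":0,"tz":-2,"rx":0,"ry":0,"rz":0},
])

```text
time_s: 4.3
tcp_pos: [0.4617, -0.2505, 0.1267]
tool_rot: [-0.701, 0.713, -0.001, 0.001]
contact_force: [0.6, -0.9, -5.7]
finger_gap: 0.0225
finger_force: 60.1
```

```bash
python3 - <<'E'
from h import *
P=sc(432.3); plan([*P,.120],-103.2,20)
E
```

```text
n 3 total cm [-8.8   2.87  0.66] deg [-2.3 19.9 12.1]
1 [-2.9, 1.0, 0.2] [-0.8, 6.6, 4.0]
2 [-2.9, 1.2, -0.1] [-0.8, 6.6, 4.0]
3 [-2.7, 1.4, -0.4] [-0.8, 6.6, 4.0]
```

Emit:
drive_tool([
  {"gripper":0,"tx":-2.9,"ty":1.0,"tz":0.2,"rx":-0.8,"ry":6.6,"rz":4},
  {"gripper":0,"tx":-2.9,"ty":1.2,"tz":-0.1,"rx":-0.8,"ry":6.6,"rz":4},
  {"gripper":0,"tx":-2.7,"ty":1.4,"tz":-0.4,"rx":-0.8,"ry":6.6,"rz":4},
  {"gripper":0,"tx":0,"ty":0,"tz":0,"rx":0,"ry":0,"rz":0},
])

```text
time_s: 4.7
tcp_pos: [0.4323, -0.1612, 0.1149]
tool_rot: [-0.62, 0.767, -0.099, -0.134]
contact_force: [-0.1, -0.2, -6.9]
finger_gap: 0.0232
finger_force: 60.4
```

```bash
python3 - <<'E'
from h import *
t=grab("top");s=grab("scene")
a=cv2.resize(t[235:310,255:455],(800,300),interpolation=cv2.INTER_CUBIC)
b=cv2.resize(s[180:280,250:450],(600,300),interpolation=cv2.INTER_CUBIC)
b=np.hstack([b,np.zeros((300,200,3),np.uint8)])
cv2.imwrite("pics/held.png",np.vstack([a,b]))
st=env.get_state();r=R.from_quat(st["tool_rot"]);toe=st["tcp_pos"]+r.apply([-.2174,0,.002]);claw=st["tcp_pos"]+r.apply([.2226,0,.002])
for n,q in(("toe",toe),("claw",claw)): print(n,q,proj("top",q),proj("scene",q))
plan([*sc(432.3),.113],-103.2,20)
E
```

```text
toe [0.47586135 0.03628986 0.04415954] [291.30730495 281.29134608] [357.33595808 239.15353132]
claw [ 0.38877372 -0.37065363  0.1870327 ] [457.05697898 319.43180402] [290.95377865 127.82443099]
n 1 total cm [-0.34 -0.1   0.27] deg [0.4 1.  1.1]
1 [-0.3, -0.1, 0.3] [0.4, 1.0, 1.1]
```

View pics/held.png

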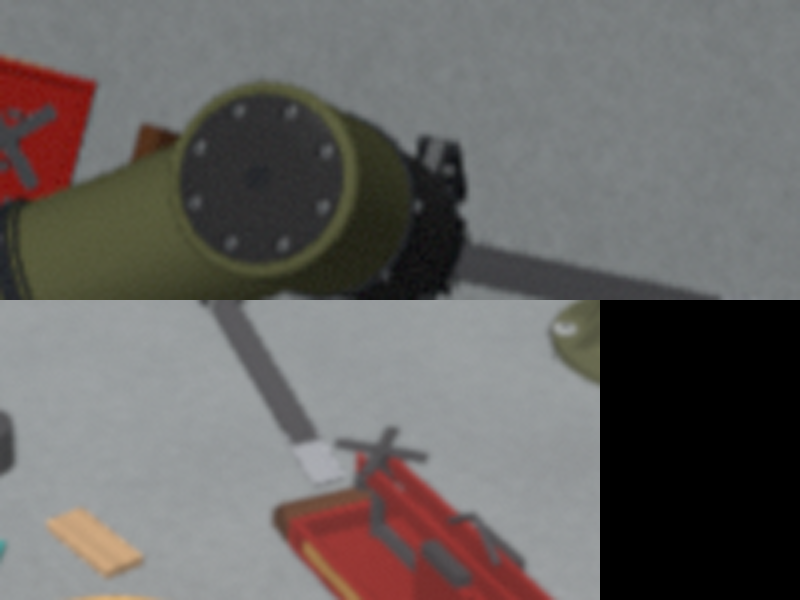

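The toe shows at crop (328,481), against a prediction of (322,478), so the grasp model is good to about 2 mm. I'll line it up and slide it in.

Emit:
drive_tool([
  {"gripper":0,"tx":-0.3,"ty":-0.1,"tz":0.2,"rx":0.4,"ry":1.0,"rz":1.1},
  {"gripper":0,"tx":-1.5,"ty":0,"tz":0,"rx":0,"ry":0,"rz":0},
  {"gripper":0,"tx":-1.5,"ty":0,"tz":0,"rx":0,"ry":0,"rz":0},
  {"gripper":0,"tx":-1,"ty":0,"tz":0,"rx":0,"ry":0,"rz":0},
  {"gripper":0,"tx":0,"ty":0,"tz":0,"rx":0,"ry":0,"rz":0},
])

```text
time_s: 5.3
tcp_pos: [0.4439, -0.1268, 0.1013]
tool_rot: [-0.61, 0.773, -0.108, -0.136]
contact_force: [-0.3, 0.0, -6.5]
finger_gap: 0.0235
finger_force: 60.4
```

```bash
python3 - <<'E'
from h import *
plan([*sc(347.7),.082],-103.2,20)
st=env.get_state();r=R.from_quat(st["tool_rot"]);toe=st["tcp_pos"]+r.apply([-.2174,0,.0046]);q=toe[:2]-C;print("toe t,d,z",q@A,q@N,toe[2],st["contact_force"], r.as_matrix()[2,0])
x=r.apply([1,0,0]); u=.2285-q@A; print("underside z at ridge",toe[2]+u*x[2]/np.hypot(x[0],x[1]),"top at edge",toe[2]+(.180-q@A)*x[2]/np.hypot(*x[:2])+.0053)
E
```

```text
n 2 total cm [-5.18  0.14  0.17] deg [-0.   0.  -0.3]
1 [-2.6, 0.1, 0.1] [-0.0, 0.0, -0.1]
2 [-2.6, 0.1, 0.1] [-0.0, 0.0, -0.1]
toe t,d,z 0.19327271695243375 0.0023304933813238435 0.02264738985218301 [-2.57113952e-01  2.65965399e-04 -6.48868241e+00] 0.34187872942969066
underside z at ridge 0.03546306918054326 top at edge 0.023118777777592896
```

Emit:
drive_tool([
  {"gripper":0,"tx":-1.2,"ty":0.1,"tz":0.1,"rx":0,"ry":0,"rz":0},
  {"gripper":0,"tx":-1.2,"ty":0,"tz":0,"rx":0,"ry":0,"rz":0},
  {"gripper":0,"tx":-1.2,"ty":0,"tz":0,"rx":0,"ry":0,"rz":0},
  {"gripper":0,"tx":0,"ty":0,"tz":0,"rx":0,"ry":0,"rz":0},
])

```text
time_s: 5.7
tcp_pos: [0.4507, -0.0937, 0.0879]
tool_rot: [-0.61, 0.773, -0.108, -0.135]
contact_force: [-0.7, -0.4, -6.9]
finger_gap: 0.0229
finger_force: 60.4
```

```bash
cat >> h.py <<'E'
def bar():
    st=env.get_state();r=R.from_quat(st["tool_rot"]);toe=st["tcp_pos"]+r.apply([-.2174,0,.0046]);q=toe[:2]-C;x=r.apply([1,0,0]);k=x[2]/np.hypot(*x[:2])
    print("toe t,d,z",q@A,q@N,toe[2],st["contact_force"],"pitch",np.degrees(np.arctan(k)),"ridge z",toe[2]+(.2285-q@A)*k,"edge top",toe[2]+(.18-q@A)*k+.0053)
E
python3 -c "
from h import *
bar()"
```

```text
toe t,d,z 0.15946931964733552 0.0015426728216051191 0.009354820229821911 [-0.68229281 -0.44792996 -6.90081187] pitch 19.964492699074892 ridge z 0.03443149719779654 edge top 0.02211297125058957
```

Emit:
drive_tool([
  {"gripper":0,"tx":-0.7,"ty":0,"tz":0,"rx":0,"ry":0,"rz":0},
  {"gripper":0,"tx":-0.6,"ty":0,"tz":0,"rx":0,"ry":0,"rz":0},
  {"gripper":0,"tx":0,"ty":0,"tz":0.2,"rx":0,"ry":0,"rz":0},
  {"gripper":0,"tx":0,"ty":0,"tz":0.45,"rx":0,"ry":-2,"rz":0},
  {"gripper":0,"tx":0,"ty":0,"tz":0.4,"rx":0,"ry":-2,"rz":0},
])

```text
time_s: 6.2
tcp_pos: [0.4525, -0.0863, 0.0739]
tool_rot: [-0.613, 0.778, -0.087, -0.107]
contact_force: [0.3, 0.0, -7.3]
finger_gap: 0.0229
finger_force: 60.4
```

```bash
python3 -c "
from h import *
bar()"
```

```text
toe t,d,z 0.1467359751351748 0.0016112012917299835 0.010064106378814802 [ 0.26230736  0.01545599 -7.30169941] pitch 15.854030989009091 ridge z 0.03328429455058544 edge top 0.024810766055716083
```

Emit:
drive_tool([
  {"gripper":0,"tx":0,"ty":0,"tz":0.3,"rx":0,"ry":-1,"rz":0},
  {"gripper":0,"tx":0,"ty":0,"tz":0.25,"rx":0,"ry":-1,"rz":0},
  {"gripper":0,"tx":0,"ty":0,"tz":0,"rx":0,"ry":0,"rz":0},
])

```text
time_s: 6.5
tcp_pos: [0.4521, -0.0883, 0.0691]
tool_rot: [-0.614, 0.78, -0.077, -0.094]
contact_force: [0.2, -0.3, -6.4]
finger_gap: 0.023
finger_force: 60.4
```

```bash
python3 -c "
from h import *
bar()"
```

```text
toe t,d,z 0.14681994185061292 0.0020891604175928245 0.012208691425838025 [ 0.23943781 -0.28153343 -6.40841001] pitch 13.949129491615537 ridge z 0.03249680575838479 edge top 0.02575012548632989
```

Emit:
drive_tool([
  {"gripper":0,"tx":0,"ty":0,"tz":0.15,"rx":0,"ry":0,"rz":0},
  {"gripper":0,"tx":0,"ty":0,"tz":0,"rx":0,"ry":0,"rz":0},
])

```text
time_s: 6.7
tcp_pos: [0.4522, -0.0886, 0.0679]
tool_rot: [-0.614, 0.78, -0.077, -0.095]
contact_force: [-0.5, -2.3, -3.9]
finger_gap: 0.0231
finger_force: 60.6
```

Emit:
drive_tool([
  {"gripper":0,"tx":0,"ty":0,"tz":0.15,"rx":0,"ry":0,"rz":0},
  {"gripper":0,"tx":0,"ty":0,"tz":0,"rx":0,"ry":0,"rz":0},
])

```text
time_s: 6.9
tcp_pos: [0.4523, -0.0889, 0.0668]
tool_rot: [-0.614, 0.78, -0.077, -0.095]
contact_force: [-1.1, -3.7, -1.8]
finger_gap: 0.0231
finger_force: 60.9
```

Emit:
drive_tool([
  {"gripper":20,"tx":0,"ty":0,"tz":0,"rx":0,"ry":0,"rz":0},
  {"gripper":35,"tx":0,"ty":0,"tz":0,"rx":0,"ry":0,"rz":0},
  {"gripper":60,"tx":0,"ty":0,"tz":0,"rx":0,"ry":0,"rz":0},
  {"gripper":60,"tx":0,"ty":0,"tz":-2,"rx":0,"ry":0,"rz":0},
  {"gripper":60,"tx":0,"ty":0,"tz":-4,"rx":0,"ry":0,"rz":0},
])

```text
time_s: 7.4
tcp_pos: [0.4542, -0.0743, 0.123]
tool_rot: [-0.614, 0.78, -0.076, -0.096]
contact_force: [0.7, 0.7, 0.1]
finger_gap: 0.0516
finger_force: 0.0
```

Emit:
drive_tool([
  {"gripper":60,"tx":0,"ty":0,"tz":-4,"rx":0,"ry":-5,"rz":0},
  {"gripper":60,"tx":0,"ty":0,"tz":-4,"rx":0,"ry":-5,"rz":0},
  {"gripper":60,"tx":0,"ty":0,"tz":-3,"rx":0,"ry":-4,"rz":0},
])

```text
time_s: 7.7
tcp_pos: [0.4603, -0.0558, 0.2369]
tool_rot: [-0.62, 0.785, -0.002, 0.005]
contact_force: [0.4, -0.5, 0.5]
finger_gap: 0.0514
finger_force: 0.0
```

```bash
python3 - <<'E'
from h import *
s=grab("scene")
cv2.imwrite("pics/onchock.png",cv2.resize(s[150:290,230:430],(800,560),interpolation=cv2.INTER_CUBIC))
print("claw pred px",proj("scene",[*sc(147+427),.122]),env.get_state()["tcp_pos"])
plan([.6526,-.2206,.19],-103.2)
E
```

```text
claw pred px [301.71014788 157.71623855] [ 0.46160535 -0.05694727  0.24272411]
n 6 total cm [ 11.51 -22.3    5.54] deg [-1.   0.6 -0.3]
1 [1.9, -3.7, 0.9] [-0.2, 0.1, -0.0]
2 [1.9, -3.7, 0.9] [-0.2, 0.1, -0.0]
3 [1.9, -3.7, 0.9] [-0.2, 0.1, -0.0]
4 [1.9, -3.7, 0.9] [-0.2, 0.1, -0.0]
5 [1.9, -3.7, 0.9] [-0.2, 0.1, -0.0]
6 [1.9, -3.7, 0.9] [-0.2, 0.1, -0.0]
```

View pics/onchock.png

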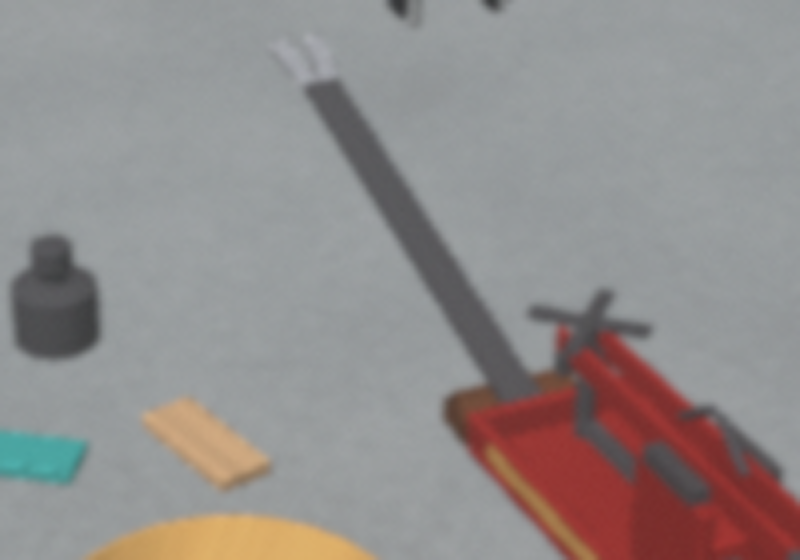

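The bar rests on the chock by itself, with the claw at crop (295,42), close to the prediction. Now for the weight.

Emit:
drive_tool([
  {"gripper":60,"tx":2,"ty":-4.2,"tz":0.2,"rx":-1,"ry":0.6,"rz":0},
  {"gripper":60,"tx":2.2,"ty":-4.5,"tz":1,"rx":0,"ry":0,"rz":0},
  {"gripper":60,"tx":2.3,"ty":-4.5,"tz":2,"rx":0,"ry":0,"rz":0},
  {"gripper":60,"tx":2.4,"ty":-4.5,"tz":1.5,"rx":0,"ry":0,"rz":0},
  {"gripper":60,"tx":2.5,"ty":-4.5,"tz":1,"rx":0,"ry":0,"rz":0},
])

```text
time_s: 8.25
tcp_pos: [0.6412, -0.2139, 0.1764]
tool_rot: [-0.619, 0.785, 0.002, -0.008]
contact_force: [0.7, 0.4, 1.4]
finger_gap: 0.0515
finger_force: 0.0
```

```bash
python3 - <<'E'
from h import *
im=grab("top"); V=cv2.cvtColor(im,cv2.COLOR_BGR2HSV)[...,2]
k=np.zeros(V.shape,np.uint8); k[270:345,300:470]=(V[270:345,300:470]<95)
cs,_=cv2.findContours(k,cv2.RETR_EXTERNAL,cv2.CHAIN_APPROX_NONE)
c=max(cs,key=cv2.contourArea); print(cv2.contourArea(c),cv2.boxPoints(cv2.minAreaRect(c)).round(1).tolist())
for n,t,z in(("toe-side",228.5+50,.052),("claw shaft end",228.5+310,.115)):
    for d in(-13,13): print(n,d,proj("top",[*sc(t,d),z]))
cv2.imwrite("pics/b.png",im)
plan([.654,-.220,.10],-103.2)
E
```

```text
3105.0 [[300.0, 270.0], [402.0, 270.0], [402.0, 344.0], [300.0, 344.0]]
toe-side -13 [308.16149898 288.7610211 ]
toe-side 13 [310.6152304  279.28533027]
claw shaft end -13 [407.21932982 314.01145999]
claw shaft end 13 [409.62130382 304.05134098]
n 2 total cm [-0.17 -1.24  6.77] deg [ 1.4 -0.8 -0.4]
1 [-0.1, -0.6, 3.4] [0.7, -0.4, -0.2]
2 [-0.1, -0.6, 3.4] [0.7, -0.4, -0.2]
```

Emit:
drive_tool([
  {"gripper":60,"tx":-0.1,"ty":-0.6,"tz":3.4,"rx":0.7,"ry":-0.4,"rz":-0.4},
  {"gripper":60,"tx":-0.1,"ty":-0.6,"tz":3.4,"rx":0.7,"ry":-0.4,"rz":0},
  {"gripper":60,"tx":0,"ty":0,"tz":3,"rx":0,"ry":0,"rz":0},
  {"gripper":60,"tx":0,"ty":0,"tz":2,"rx":0,"ry":0,"rz":0},
  {"gripper":60,"tx":0,"ty":0,"tz":0.3,"rx":0,"ry":0,"rz":0},
])

```text
time_s: 8.8
tcp_pos: [0.6505, -0.2133, 0.0529]
tool_rot: [-0.622, 0.783, -0.001, 0.003]
contact_force: [-0.4, 0.2, -0.5]
finger_gap: 0.051
finger_force: 0.0
```

```bash
python3 - <<'E'
from h import *
im=cv2.imread("pics/b.png"); V=cv2.cvtColor(im,cv2.COLOR_BGR2HSV)[...,2]
for u in(385,395,400,405,412,420): print(u,[ (v,int(V[v,u])) for v in range(296,326,2)])
print(env.get_state()["tcp_pos"],env.get_state()["contact_force"])
E
```

```text
385 [(296, 128), (298, 101), (300, 71), (302, 72), (304, 72), (306, 72), (308, 91), (310, 129), (312, 129), (314, 132), (316, 132), (318, 132), (320, 130), (322, 129), (324, 129)]
395 [(296, 134), (298, 130), (300, 115), (302, 73), (304, 71), (306, 70), (308, 70), (310, 78), (312, 125), (314, 132), (316, 130), (318, 133), (320, 130), (322, 129), (324, 130)]
400 [(296, 127), (298, 126), (300, 129), (302, 102), (304, 72), (306, 70), (308, 70), (310, 69), (312, 102), (314, 130), (316, 131), (318, 131), (320, 129), (322, 130), (324, 131)]
405 [(296, 128), (298, 128), (300, 130), (302, 133), (304, 139), (306, 138), (308, 123), (310, 137), (312, 139), (314, 134), (316, 130), (318, 132), (320, 130), (322, 131), (324, 131)]
412 [(296, 133), (298, 131), (300, 133), (302, 132), (304, 135), (306, 138), (308, 131), (310, 128), (312, 128), (314, 140), (316, 138), (318, 128), (320, 131), (322, 132), (324, 131)]
420 [(296, 129), (298, 131), (300, 129), (302, 130), (304, 128), (306, 138), (308, 138), (310, 130), (312, 131), (314, 129), (316, 143), (318, 132), (320, 120), (322, 132), (324, 131)]
[ 0.65048777 -0.21328245  0.05289987] [-0.37113676  0.21659349 -0.4729406 ]
```

Emit:
drive_tool([
  {"gripper":60,"tx":0.6,"ty":-0.5,"tz":0.4,"rx":0,"ry":0,"rz":0},
  {"gripper":30,"tx":0,"ty":0,"tz":0,"rx":0,"ry":0,"rz":0},
  {"gripper":0,"tx":0,"ty":0,"tz":0,"rx":0,"ry":0,"rz":0},
  {"gripper":0,"tx":0,"ty":0,"tz":0,"rx":0,"ry":0,"rz":0},
  {"gripper":0,"tx":0,"ty":0,"tz":0,"rx":0,"ry":0,"rz":0},
])

```text
time_s: 9.3
tcp_pos: [0.6566, -0.2214, 0.0546]
tool_rot: [-0.622, 0.783, -0.005, 0.006]
contact_force: [1.8, -1.0, 3.5]
finger_gap: 0.0251
finger_force: 59.3
```

Emit:
drive_tool([
  {"gripper":0,"tx":0,"ty":0,"tz":-2,"rx":0,"ry":0,"rz":0},
  {"gripper":0,"tx":0,"ty":0,"tz":-4,"rx":0,"ry":0,"rz":0},
  {"gripper":0,"tx":0,"ty":0,"tz":-4,"rx":0,"ry":0,"rz":0},
  {"gripper":0,"tx":0,"ty":0,"tz":-4,"rx":0,"ry":0,"rz":0},
  {"gripper":0,"tx":0,"ty":0,"tz":-2,"rx":0,"ry":0,"rz":0},
])

```text
time_s: 9.8
tcp_pos: [0.6534, -0.2206, 0.2146]
tool_rot: [-0.622, 0.783, -0.003, 0.005]
contact_force: [0.9, 0.9, -7.6]
finger_gap: 0.0253
finger_force: 61.2
```

```bash
python3 - <<'E'
from h import *
p=ray("top",402.3,307.6,.113)[:2]-C; print("shaft end t,d",p@A,p@N)
plan([*sc(520),.215],-103.2,12)
E
```

```text
shaft end t,d 0.5232416219029352 -0.00034278286992875384
n 6 total cm [ 8.03 22.67 -0.32] deg [-0.6 12.2  0. ]
1 [1.3, 3.8, -0.1] [-0.1, 2.0, 0.0]
2 [1.3, 3.8, 0.0] [-0.1, 2.0, 0.0]
3 [1.3, 3.8, 0.1] [-0.1, 2.0, 0.0]
4 [1.3, 3.8, 0.1] [-0.1, 2.0, 0.0]
5 [1.3, 3.8, 0.2] [-0.1, 2.0, 0.0]
6 [1.3, 3.8, 0.2] [-0.1, 2.0, 0.0]
```

Emit:
drive_tool([
  {"gripper":0,"tx":1.3,"ty":3.8,"tz":-0.1,"rx":-0.1,"ry":2,"rz":0},
  {"gripper":0,"tx":1.3,"ty":3.8,"tz":0,"rx":-0.1,"ry":2,"rz":0},
  {"gripper":0,"tx":1.3,"ty":3.8,"tz":0.1,"rx":-0.1,"ry":2,"rz":0},
  {"gripper":0,"tx":1.3,"ty":3.8,"tz":0.1,"rx":-0.1,"ry":2,"rz":0},
  {"gripper":0,"tx":1.3,"ty":3.8,"tz":0.2,"rx":-0.1,"ry":2,"rz":0},
])

```text
time_s: 10.3
tcp_pos: [0.4509, -0.2405, 0.2093]
tool_rot: [-0.619, 0.78, -0.052, -0.068]
contact_force: [-0.8, 0.5, -8.5]
finger_gap: 0.0251
finger_force: 61.2
```

Emit:
drive_tool([
  {"gripper":0,"tx":1.3,"ty":3.8,"tz":0.2,"rx":-0.1,"ry":2,"rz":0},
  {"gripper":0,"tx":0,"ty":0,"tz":0,"rx":0,"ry":0,"rz":0},
])

```text
time_s: 10.5
tcp_pos: [0.4084, -0.2448, 0.2094]
tool_rot: [-0.618, 0.779, -0.061, -0.082]
contact_force: [1.7, 2.0, -8.7]
finger_gap: 0.0252
finger_force: 61.6
```

```bash
python3 - <<'E'
from h import *
plan([*sc(525),.172],-103.2,12)
plan([*sc(551.7),.066],-103.2,-5,8,frm=([*sc(525),.172],-103.2,12))
E
```

```text
n 1 total cm [-0.15 -0.67  3.78] deg [0.4 0.2 0.1]
1 [-0.1, -0.7, 3.8] [0.4, 0.2, 0.1]
n 8 total cm [ 0.41 -0.   10.92] deg [ -0. -17.  -0.]
1 [0.1, -0.0, 1.4] [-0.0, -2.1, -0.0]
2 [0.1, -0.0, 1.4] [-0.0, -2.1, -0.0]
3 [0.2, -0.0, 1.4] [-0.0, -2.1, -0.0]
4 [0.2, -0.0, 1.4] [-0.0, -2.1, -0.0]
5 [0.3, -0.0, 1.3] [-0.0, -2.1, -0.0]
6 [0.3, -0.0, 1.3] [-0.0, -2.1, -0.0]
7 [0.4, -0.0, 1.3] [-0.0, -2.1, -0.0]
8 [0.4, -0.0, 1.3] [-0.0, -2.1, -0.0]
```

Emit:
drive_tool([
  {"gripper":0,"tx":-0.1,"ty":-0.7,"tz":1.5,"rx":0.4,"ry":0.2,"rz":0.1},
  {"gripper":0,"tx":0,"ty":0,"tz":1.5,"rx":0,"ry":0,"rz":0},
  {"gripper":0,"tx":0,"ty":0,"tz":0.8,"rx":0,"ry":0,"rz":0},
  {"gripper":0,"tx":0,"ty":0,"tz":0,"rx":0,"ry":0,"rz":0},
])

```text
time_s: 10.9
tcp_pos: [0.4178, -0.2536, 0.1724]
tool_rot: [-0.618, 0.78, -0.066, -0.081]
contact_force: [-0.2, 0.5, -7.8]
finger_gap: 0.025
finger_force: 61.6
```

```bash
python3 - <<'E'
from h import *
plan([*sc(551.7),.066],-103.2,-5,8)
E
```

```text
n 8 total cm [ 0.38  0.48 10.96] deg [ -0.1 -17.   -0. ]
1 [0.0, 0.1, 1.4] [-0.0, -2.1, -0.0]
2 [0.1, 0.1, 1.4] [-0.0, -2.1, -0.0]
3 [0.1, 0.1, 1.4] [-0.0, -2.1, -0.0]
4 [0.2, 0.1, 1.4] [-0.0, -2.1, -0.0]
5 [0.2, 0.1, 1.3] [-0.0, -2.1, -0.0]
6 [0.3, 0.1, 1.3] [-0.0, -2.1, -0.0]
7 [0.3, 0.1, 1.3] [-0.0, -2.1, -0.0]
8 [0.4, 0.1, 1.3] [-0.0, -2.1, -0.0]
```

Emit:
drive_tool([
  {"gripper":0,"tx":0,"ty":0.5,"tz":0,"rx":0,"ry":0,"rz":0},
  {"gripper":0,"tx":0.1,"ty":0,"tz":1.4,"rx":0,"ry":-2.1,"rz":0},
  {"gripper":0,"tx":0.1,"ty":0,"tz":1.4,"rx":0,"ry":-2.1,"rz":0},
  {"gripper":0,"tx":0.1,"ty":0,"tz":1.4,"rx":0,"ry":-2.1,"rz":0},
])

```text
time_s: 11.3
tcp_pos: [0.4125, -0.263, 0.1355]
tool_rot: [-0.62, 0.783, -0.034, -0.036]
contact_force: [-0.6, 0.1, -7.9]
finger_gap: 0.0248
finger_force: 61.7
```

Emit:
drive_tool([
  {"gripper":0,"tx":0.2,"ty":0,"tz":1.4,"rx":0,"ry":-2.1,"rz":0},
  {"gripper":0,"tx":0.2,"ty":0,"tz":1.3,"rx":0,"ry":-2.1,"rz":0},
  {"gripper":0,"tx":0.3,"ty":0,"tz":1.3,"rx":0,"ry":-2.1,"rz":0},
  {"gripper":0,"tx":0,"ty":0,"tz":0,"rx":0,"ry":0,"rz":0},
])

```text
time_s: 11.7
tcp_pos: [0.4097, -0.2728, 0.0947]
tool_rot: [-0.621, 0.784, 0.001, 0.006]
contact_force: [0.1, 2.1, -6.2]
finger_gap: 0.0251
finger_force: 61.9
```

```bash
python3 - <<'E'
from h import *
plan([*sc(551.7),.066],-103.2,-5,2)
E
```

```text
n 2 total cm [0.63 0.14 2.86] deg [-0.4 -4.4 -0.1]
1 [0.3, 0.1, 1.4] [-0.2, -2.2, -0.0]
2 [0.4, 0.1, 1.4] [-0.2, -2.2, -0.0]
```

Emit:
drive_tool([
  {"gripper":0,"tx":0.2,"ty":0.1,"tz":1.2,"rx":-0.2,"ry":-2,"rz":0},
  {"gripper":0,"tx":0.3,"ty":0,"tz":1.0,"rx":0,"ry":-2,"rz":0},
  {"gripper":0,"tx":0,"ty":0,"tz":0,"rx":0,"ry":0,"rz":0},
])

```text
time_s: 12.0
tcp_pos: [0.4087, -0.2768, 0.0737]
tool_rot: [-0.621, 0.783, 0.023, 0.032]
contact_force: [0.3, 1.8, -3.5]
finger_gap: 0.0257
finger_force: 62.1
```

```bash
python3 - <<'E'
from h import *
plan([*sc(551.7),.066],-103.2,-5,2)
s=grab("scene"); cv2.imwrite("pics/wt.png",cv2.resize(s[150:290,230:430],(800,560),interpolation=cv2.INTER_CUBIC))
E
```

```text
n 2 total cm [0.25 0.11 0.75] deg [-0.2 -0.5 -0. ]
1 [0.1, 0.1, 0.4] [-0.1, -0.2, -0.0]
2 [0.1, 0.1, 0.4] [-0.1, -0.2, -0.0]
```

View pics/wt.png

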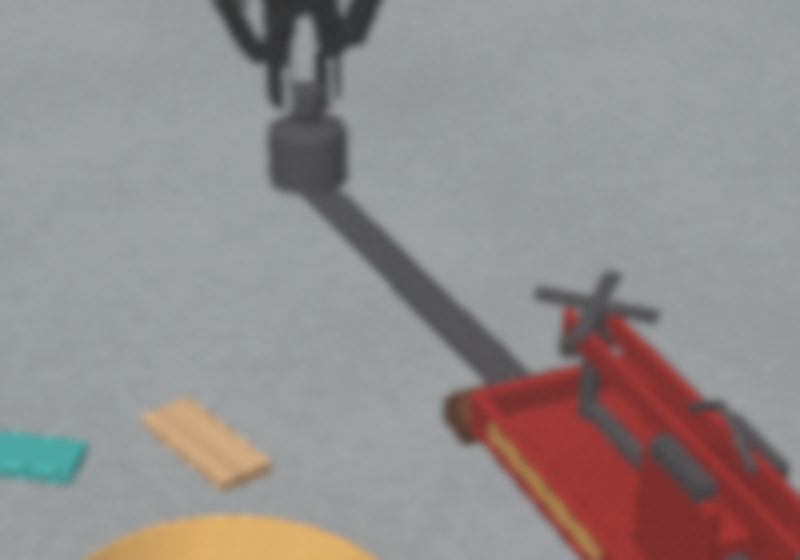

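The bar is pressed down, the low end has risen, and the weight sits centred on the bar at crop (308,155). I'll press the last bit and let go.

Emit:
drive_tool([
  {"gripper":0,"tx":0.1,"ty":0.1,"tz":0.5,"rx":0,"ry":-0.4,"rz":0},
  {"gripper":0,"tx":0.1,"ty":0,"tz":0.4,"rx":0,"ry":0,"rz":0},
  {"gripper":0,"tx":0,"ty":0,"tz":0,"rx":0,"ry":0,"rz":0},
])

```text
time_s: 12.35
tcp_pos: [0.4084, -0.2774, 0.066]
tool_rot: [-0.621, 0.782, 0.024, 0.036]
contact_force: [-0.1, 4.3, 5.1]
finger_gap: 0.0255
finger_force: 63.1
```

Emit:
drive_tool([
  {"gripper":0,"tx":0,"ty":0,"tz":-0.1,"rx":0,"ry":0,"rz":0},
  {"gripper":30,"tx":0,"ty":0,"tz":0,"rx":0,"ry":0,"rz":0},
  {"gripper":50,"tx":0,"ty":0,"tz":0,"rx":0,"ry":0,"rz":0},
  {"gripper":60,"tx":0,"ty":0,"tz":0,"rx":0,"ry":0,"rz":0},
  {"gripper":60,"tx":0,"ty":0,"tz":-1.5,"rx":0,"ry":0,"rz":0},
])

```text
time_s: 12.85
tcp_pos: [0.4054, -0.2781, 0.0779]
tool_rot: [-0.621, 0.783, 0.027, 0.034]
contact_force: [-0.0, 0.4, 0.4]
finger_gap: 0.0513
finger_force: 0.0
```

Emit:
drive_tool([
  {"gripper":60,"tx":0,"ty":0,"tz":-3,"rx":0,"ry":0,"rz":0},
  {"gripper":60,"tx":0,"ty":0,"tz":-4,"rx":0,"ry":0,"rz":0},
  {"gripper":60,"tx":0,"ty":0,"tz":-4,"rx":0,"ry":2.5,"rz":0},
  {"gripper":60,"tx":0,"ty":0,"tz":0,"rx":0,"ry":2.5,"rz":0},
])

```text
time_s: 13.25
tcp_pos: [0.4059, -0.2904, 0.1975]
tool_rot: [-0.62, 0.784, -0.007, 0.003]
contact_force: [0.4, 0.2, 0.1]
finger_gap: 0.0511
finger_force: 0.0
```

```bash
python3 - <<'E'
from h import *
s=grab("scene"); grab("top","t2.png"); cv2.imwrite("pics/wt2.png",cv2.resize(s[150:290,230:430],(800,560),interpolation=cv2.INTER_CUBIC))
# slip grasp 13 mm from its -y end (slip centre .652,-.050), tool leaning so body is outward
plan([.653,-.050-.032,.10],-90,-20)
print(env.get_state()["qpos"].round(2))
E
```

```text
n 8 total cm [-25.69 -19.45   9.22] deg [ -2.7 -20.  -12.9]
1 [-3.2, -2.4, 1.2] [-0.3, -2.5, -1.6]
2 [-3.1, -2.5, 1.3] [-0.3, -2.5, -1.6]
3 [-3.0, -2.6, 1.4] [-0.3, -2.5, -1.6]
4 [-2.8, -2.7, 1.5] [-0.3, -2.5, -1.6]
5 [-2.7, -2.8, 1.6] [-0.3, -2.5, -1.6]
6 [-2.5, -2.9, 1.7] [-0.3, -2.5, -1.6]
7 [-2.4, -3.0, 1.8] [-0.3, -2.5, -1.6]
8 [-2.2, -3.0, 1.9] [-0.3, -2.5, -1.6]
[-0.21 -0.25 -0.25  0.   -1.56 -0.02]
```

View pics/wt2.png

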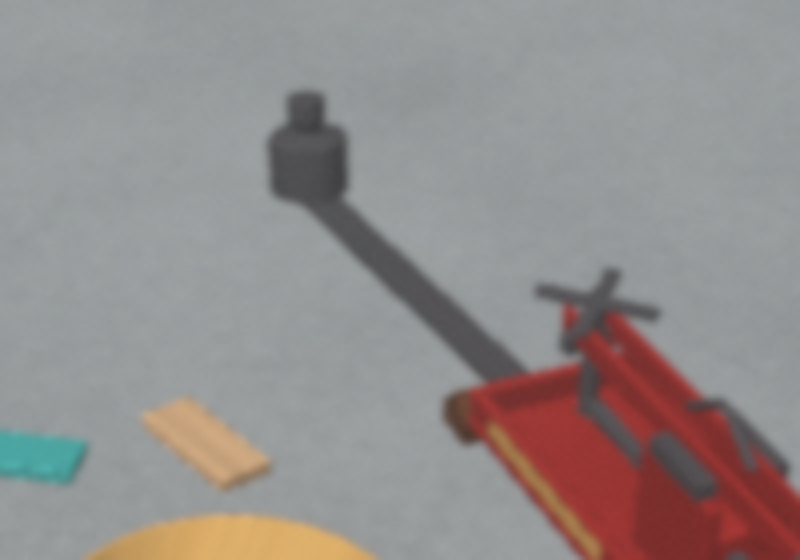

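The weight holds the bar down by itself and the low end stays raised. I'll re-measure the scale and move over to the slip.

Emit:
drive_tool([
  {"gripper":65,"tx":-3.2,"ty":-2.4,"tz":1.2,"rx":-0.3,"ry":-2.5,"rz":-1.6},
  {"gripper":65,"tx":-3.1,"ty":-2.5,"tz":1.3,"rx":-0.3,"ry":-2.5,"rz":-1.6},
  {"gripper":65,"tx":-3.0,"ty":-2.6,"tz":1.4,"rx":-0.3,"ry":-2.5,"rz":-1.6},
  {"gripper":65,"tx":-2.8,"ty":-2.7,"tz":1.5,"rx":-0.3,"ry":-2.5,"rz":-1.6},
  {"gripper":65,"tx":-2.7,"ty":-2.8,"tz":1.6,"rx":-0.3,"ry":-2.5,"rz":-1.6},
])

```text
time_s: 13.85
tcp_pos: [0.5595, -0.1577, 0.1305]
tool_rot: [-0.671, 0.733, 0.078, 0.079]
contact_force: [-0.0, -1.4, 0.2]
finger_gap: 0.0555
finger_force: 0.0
```

Emit:
drive_tool([
  {"gripper":65,"tx":-2.5,"ty":-2.9,"tz":1.7,"rx":-0.3,"ry":-2.5,"rz":-1.6},
  {"gripper":65,"tx":-2.4,"ty":-3.0,"tz":1.8,"rx":-0.3,"ry":-2.5,"rz":-1.6},
  {"gripper":65,"tx":-2.2,"ty":-3.0,"tz":1.9,"rx":-0.3,"ry":-2.5,"rz":-1.6},
  {"gripper":65,"tx":0,"ty":0,"tz":0,"rx":0,"ry":0,"rz":0},
])

```text
time_s: 14.25
tcp_pos: [0.6528, -0.079, 0.0914]
tool_rot: [-0.695, 0.697, 0.127, 0.123]
contact_force: [-1.6, -0.6, -0.9]
finger_gap: 0.0553
finger_force: 0.0
```

```bash
python3 - <<'E'
from h import *
im=cv2.imread("pics/t2.png"); hsv=cv2.cvtColor(im,cv2.COLOR_BGR2HSV); H,S,V=[hsv[...,i].astype(int) for i in range(3)]
m=((S>150)&((H<8)|(H>172))).astype(np.uint8); m[:,300:]=0;m[:200]=0;m[310:]=0; m[:,:120]=0
cs,_=cv2.findContours(m,cv2.RETR_EXTERNAL,cv2.CHAIN_APPROX_NONE); c=max(cs,key=cv2.contourArea)
P=np.array([ray("top",u,v,.064)[:2] for u,v in c[:,0,:]]).astype(np.float32); print(cv2.minAreaRect(P*1000))
plan([.653,-.082,.03],-90,-20)
print(env.get_state()["qpos"].round(2))
E
```

```text
((533.7891235351562, 261.4433288574219), (356.0932922363281, 106.94818878173828), 76.9667739868164)
n 2 total cm [ 2.42 -0.06  5.65] deg [ 0.3  0.3 -0.2]
1 [1.2, -0.0, 2.8] [0.2, 0.2, -0.1]
2 [1.2, -0.0, 2.8] [0.2, 0.2, -0.1]
[-0.02  0.3   0.2  -0.36 -1.5   0.05]
```

Emit:
drive_tool([
  {"gripper":65,"tx":1.1,"ty":0,"tz":2.8,"rx":0.3,"ry":0.3,"rz":-0.2},
  {"gripper":60,"tx":1.1,"ty":0,"tz":2.8,"rx":0,"ry":0,"rz":0},
  {"gripper":55,"tx":0.8,"ty":0,"tz":1.9,"rx":0,"ry":0,"rz":0},
  {"gripper":55,"tx":0,"ty":0,"tz":0,"rx":0,"ry":0,"rz":0},
])

```text
time_s: 14.65
tcp_pos: [0.65, -0.0844, 0.012]
tool_rot: [-0.695, 0.698, 0.122, 0.122]
contact_force: [0.3, 0.6, -0.5]
finger_gap: 0.047
finger_force: 0.0
```

```bash
python3 - <<'E'
from h import *
plan([.653,-.082,.004],-90,-20)
E
```

```text
n 1 total cm [ 0.05 -0.29  0.84] deg [-0.1 -0.2 -0.2]
1 [0.0, -0.3, 0.8] [-0.1, -0.2, -0.2]
```

Emit:
drive_tool([
  {"gripper":55,"tx":0.1,"ty":-0.3,"tz":0.7,"rx":0,"ry":0,"rz":0},
  {"gripper":45,"tx":0,"ty":0,"tz":0,"rx":0,"ry":0,"rz":0},
  {"gripper":30,"tx":0,"ty":0,"tz":0,"rx":0,"ry":0,"rz":0},
  {"gripper":15,"tx":0,"ty":0,"tz":0,"rx":0,"ry":0,"rz":0},
  {"gripper":10,"tx":0,"ty":0,"tz":0,"rx":0,"ry":0,"rz":0},
])

```text
time_s: 15.15
tcp_pos: [0.6577, -0.0833, 0.0127]
tool_rot: [-0.697, 0.697, 0.116, 0.125]
contact_force: [0.8, -1.8, 5.9]
finger_gap: 0.0088
finger_force: 3.4
```

Emit:
drive_tool([
  {"gripper":55,"tx":0,"ty":0,"tz":0,"rx":0,"ry":0,"rz":0},
  {"gripper":55,"tx":0,"ty":0,"tz":0,"rx":0,"ry":0,"rz":0},
  {"gripper":55,"tx":0,"ty":0,"tz":0,"rx":0,"ry":0,"rz":0},
  {"gripper":50,"tx":-0.1,"ty":0,"tz":0.4,"rx":0,"ry":0,"rz":0},
  {"gripper":50,"tx":-0.1,"ty":0,"tz":0.3,"rx":0,"ry":0,"rz":0},
])

```text
time_s: 15.65
tcp_pos: [0.6579, -0.0821, 0.0087]
tool_rot: [0.697, -0.697, -0.114, -0.124]
contact_force: [-7.9, -9.4, 23.1]
finger_gap: 0.0426
finger_force: 12.5
```

Emit:
drive_tool([
  {"gripper":50,"tx":0,"ty":0,"tz":0,"rx":0,"ry":0,"rz":0},
])

```text
time_s: 15.75
tcp_pos: [0.658, -0.082, 0.0089]
tool_rot: [-0.697, 0.697, 0.114, 0.124]
contact_force: [-6.1, -7.4, 17.8]
finger_gap: 0.0428
finger_force: 9.2
```

Emit:
drive_tool([
  {"gripper":70,"tx":0,"ty":0,"tz":-2,"rx":0,"ry":0,"rz":0},
  {"gripper":70,"tx":1,"ty":0,"tz":-4,"rx":0,"ry":0,"rz":0},
  {"gripper":70,"tx":4,"ty":0,"tz":-4,"rx":0,"ry":0,"rz":0},
  {"gripper":70,"tx":4,"ty":0,"tz":0,"rx":0,"ry":0,"rz":0},
])

```text
time_s: 16.15
tcp_pos: [0.6583, -0.1937, 0.0718]
tool_rot: [0.698, -0.696, -0.113, -0.126]
contact_force: [1.4, 0.1, 0.4]
finger_gap: 0.0595
finger_force: 0.0
```

```bash
cat >> h.py <<'E'
def slip(n,roi,z=.01):
    im=grab(n); hsv=cv2.cvtColor(im,cv2.COLOR_BGR2HSV); H,S,V=[hsv[...,i].astype(int) for i in range(3)]
    k=((S>60)&(H<25)&(H>8)&(V>120)).astype(np.uint8); m=np.zeros_like(k); x0,y0,x1,y1=roi; m[y0:y1,x0:x1]=k[y0:y1,x0:x1]
    cs,_=cv2.findContours(m,cv2.RETR_EXTERNAL,cv2.CHAIN_APPROX_NONE)
    if not cs: print(n,"none"); return
    c=max(cs,key=cv2.contourArea); P=np.array([ray(n,u,v,z)[:2] for u,v in c[:,0,:]]).astype(np.float32)
    r=cv2.minAreaRect(P*1000); print(n,cv2.contourArea(c),np.round(r[0]),np.round(r[1]),round(r[2],1)); print(cv2.boxPoints(r).round().tolist())
E
python3 - <<'E'
from h import *
slip("top",(295,200,355,240)); slip("scene",(255,240,310,280))
print(env.get_state()["tcp_pos"])
E
```

```text
top 350.0 [660. -48.] [36. 90.] 23.9
[[626.0, -14.0], [662.0, -96.0], [695.0, -82.0], [659.0, 0.0]]
scene 343.0 [663. -41.] [43. 94.] 23.9
[[624.0, -7.0], [662.0, -93.0], [701.0, -75.0], [663.0, 11.0]]
[ 0.65428652 -0.19520197  0.06268359]
```

```bash
python3 - <<'E'
from h import *
plan([.673,-.077,.035],-66,-15)
E
```

```text
n 4 total cm [-10.2   -1.77   6.61] deg [ -7.6   4.6 -23.2]
1 [-2.5, -0.4, 1.7] [-1.9, 1.2, -5.8]
2 [-2.5, -0.8, 1.6] [-1.9, 1.2, -5.8]
3 [-2.5, -1.1, 1.5] [-1.9, 1.2, -5.8]
4 [-2.4, -1.4, 1.4] [-1.9, 1.2, -5.8]
```

Emit:
drive_tool([
  {"gripper":62,"tx":-2.5,"ty":-0.4,"tz":1.7,"rx":-1.9,"ry":1.2,"rz":-5.8},
  {"gripper":62,"tx":-2.5,"ty":-0.8,"tz":1.6,"rx":-1.9,"ry":1.2,"rz":-5.8},
  {"gripper":62,"tx":-2.5,"ty":-1.1,"tz":1.5,"rx":-1.9,"ry":1.2,"rz":-5.8},
  {"gripper":62,"tx":-2.4,"ty":-1.4,"tz":1.4,"rx":-1.9,"ry":1.2,"rz":-5.8},
  {"gripper":62,"tx":0,"ty":0,"tz":0,"rx":0,"ry":0,"rz":0},
])

```text
time_s: 16.75
tcp_pos: [0.674, -0.067, 0.0339]
tool_rot: [0.835, -0.535, -0.109, -0.069]
contact_force: [0.1, -0.4, -0.7]
finger_gap: 0.0531
finger_force: 0.0
```

```bash
python3 - <<'E'
from h import *
plan([.673,-.077,.0],-66,-15)
E
```

```text
n 1 total cm [1.71 0.5  3.06] deg [ 0.3 -0.1  0.7]
1 [1.7, 0.5, 3.1] [0.3, -0.1, 0.7]
```

Emit:
drive_tool([
  {"gripper":62,"tx":1.1,"ty":0.5,"tz":0.6,"rx":0.3,"ry":0,"rz":0.7},
  {"gripper":60,"tx":0.3,"ty":0,"tz":1.0,"rx":0,"ry":0,"rz":0},
  {"gripper":60,"tx":0,"ty":0,"tz":0,"rx":0,"ry":0,"rz":0},
])

```text
time_s: 17.05
tcp_pos: [0.6722, -0.0842, 0.0146]
tool_rot: [0.829, -0.545, -0.108, -0.071]
contact_force: [-0.1, 0.4, -0.9]
finger_gap: 0.0513
finger_force: 0.0
```

```bash
python3 - <<'E'
from h import *
plan([.673,-.077,.0],-66,-15)
E
```

```text
n 1 total cm [-0.23 -0.36  1.57] deg [-0.1 -0.1 -0.6]
1 [-0.2, -0.4, 1.6] [-0.1, -0.1, -0.6]
```

Emit:
drive_tool([
  {"gripper":60,"tx":-0.1,"ty":-0.3,"tz":0.3,"rx":0,"ry":0,"rz":-0.6},
  {"gripper":60,"tx":-0.1,"ty":0,"tz":0.6,"rx":0,"ry":0,"rz":0},
  {"gripper":60,"tx":0,"ty":0,"tz":0.5,"rx":0,"ry":0,"rz":0},
  {"gripper":60,"tx":0,"ty":0,"tz":0,"rx":0,"ry":0,"rz":0},
])

```text
time_s: 17.45
tcp_pos: [0.6737, -0.0765, 0.0033]
tool_rot: [0.832, -0.539, -0.107, -0.072]
contact_force: [-0.1, 0.4, 0.5]
finger_gap: 0.0516
finger_force: 0.0
```

Emit:
drive_tool([
  {"gripper":58,"tx":0,"ty":0,"tz":0.3,"rx":0,"ry":0,"rz":0},
  {"gripper":50,"tx":0,"ty":0,"tz":0,"rx":0,"ry":0,"rz":0},
  {"gripper":40,"tx":0,"ty":0,"tz":0,"rx":0,"ry":0,"rz":0},
  {"gripper":30,"tx":0,"ty":0,"tz":0,"rx":0,"ry":0,"rz":0},
  {"gripper":20,"tx":0,"ty":0,"tz":0,"rx":0,"ry":0,"rz":0},
])

```text
time_s: 17.95
tcp_pos: [0.6743, -0.0762, 0.0019]
tool_rot: [0.832, -0.539, -0.106, -0.072]
contact_force: [-0.0, -0.5, 1.3]
finger_gap: 0.0341
finger_force: 61.6
```

Slip gripped. Next is the carry to the pre-insertion pose.

Emit:
drive_tool([
  {"gripper":20,"tx":-0.5,"ty":0,"tz":-2,"rx":0,"ry":0,"rz":0},
  {"gripper":20,"tx":-0.5,"ty":0,"tz":-2,"rx":0,"ry":0,"rz":0},
  {"gripper":20,"tx":0,"ty":0,"tz":0,"rx":0,"ry":0,"rz":0},
])

```text
time_s: 18.25
tcp_pos: [0.6759, -0.0772, 0.0466]
tool_rot: [0.833, -0.539, -0.103, -0.073]
contact_force: [0.4, -0.2, 0.0]
finger_gap: 0.034
finger_force: 61.4
```

```bash
python3 - <<'E'
from h import *
print("pans",ray("top",257,174,.041)); print(env.get_state()["qpos"].round(2))
plan([*sc(123,143),.04],-13.1,-15)
E
```

```text
pans [0.76617149 0.13790559 0.041     ]
[ 0.05  0.42  0.26 -0.24 -1.49  0.41]
n 7 total cm [-17.31  -4.61   5.23] deg [-14.   -0.7 -50.9]
1 [-2.5, -0.7, 0.7] [-2.0, -0.1, -7.3]
2 [-2.4, -1.0, 0.7] [-2.0, -0.1, -7.3]
3 [-2.2, -1.3, 0.7] [-2.0, -0.1, -7.3]
4 [-2.0, -1.6, 0.6] [-2.0, -0.1, -7.3]
5 [-1.8, -1.9, 0.6] [-2.0, -0.1, -7.3]
6 [-1.6, -2.1, 0.5] [-2.0, -0.1, -7.3]
7 [-1.3, -2.3, 0.4] [-2.0, -0.1, -7.3]
```

Emit:
drive_tool([
  {"gripper":20,"tx":-2.5,"ty":-0.7,"tz":0.7,"rx":-2,"ry":-0.1,"rz":-7.3},
  {"gripper":20,"tx":-2.4,"ty":-1.0,"tz":0.7,"rx":-2,"ry":-0.1,"rz":-7.3},
  {"gripper":20,"tx":-2.2,"ty":-1.3,"tz":0.7,"rx":-2,"ry":-0.1,"rz":-7.3},
  {"gripper":20,"tx":-2.0,"ty":-1.6,"tz":0.6,"rx":-2,"ry":-0.1,"rz":-7.3},
  {"gripper":20,"tx":-1.8,"ty":-1.9,"tz":0.6,"rx":-2,"ry":-0.1,"rz":-7.3},
])

```text
time_s: 18.75
tcp_pos: [0.6517, 0.0558, 0.0383]
tool_rot: [0.962, -0.238, -0.128, -0.032]
contact_force: [0.2, 0.1, -0.7]
finger_gap: 0.034
finger_force: 61.4
```

Emit:
drive_tool([
  {"gripper":20,"tx":-1.6,"ty":-2.1,"tz":0.5,"rx":-2,"ry":-0.1,"rz":-7.3},
  {"gripper":20,"tx":-1.5,"ty":-2.3,"tz":0.4,"rx":-2,"ry":-0.1,"rz":-7.3},
  {"gripper":20,"tx":0,"ty":0,"tz":0,"rx":0,"ry":0,"rz":0},
])

```text
time_s: 19.05
tcp_pos: [0.6396, 0.1123, 0.0372]
tool_rot: [0.985, -0.108, -0.133, -0.015]
contact_force: [-0.2, -0.2, -0.2]
finger_gap: 0.0338
finger_force: 61.4
```

```bash
python3 - <<'E'
from h import *
plan([*sc(123,138),.02],-13.1,-15)
slip("top",(230,205,320,255),.045); slip("scene",(290,225,400,330),.045)
print("want centre",sc(123,108))
E
```

```text
n 1 total cm [0.53 0.46 1.64] deg [0.1 0.4 0.6]
1 [0.5, 0.5, 1.6] [0.1, 0.4, 0.6]
top 378.5 [609. 119.] [36. 93.] 78.6
[[560.0, 111.0], [651.0, 93.0], [658.0, 128.0], [567.0, 146.0]]
scene 1776.5 [720. 169.] [171.  90.] 54.9
[[634.0, 125.0], [707.0, 74.0], [806.0, 214.0], [732.0, 265.0]]
want centre [0.610148 0.114574]
```

Emit:
drive_tool([
  {"gripper":20,"tx":0.2,"ty":0.5,"tz":0.8,"rx":0.1,"ry":0.2,"rz":1.2},
  {"gripper":20,"tx":0.2,"ty":0,"tz":0.8,"rx":0,"ry":0,"rz":0},
  {"gripper":20,"tx":-1.45,"ty":0,"tz":0.39,"rx":0,"ry":0,"rz":0},
  {"gripper":20,"tx":-1.45,"ty":0,"tz":0.39,"rx":0,"ry":0,"rz":0},
  {"gripper":20,"tx":0,"ty":0,"tz":0,"rx":0,"ry":0,"rz":0},
])

```text
time_s: 19.65
tcp_pos: [0.609, 0.1101, 0.0213]
tool_rot: [0.984, -0.123, -0.131, -0.015]
contact_force: [0.1, -0.6, -0.0]
finger_gap: 0.034
finger_force: 61.4
```

```bash
python3 - <<'E'
from h import *
plan([*sc(123,108),.002],-13.5,-15)
slip("top",(230,205,320,255),.025)
print(env.get_state()["contact_force"])
E
```

```text
n 1 total cm [ 0.51 -0.47  1.86] deg [-0.   0.2 -0.7]
1 [0.5, -0.5, 1.9] [-0.0, 0.2, -0.7]
top 260.0 [591. 115.] [36. 65.] 75.9
[[555.0, 106.0], [619.0, 90.0], [628.0, 125.0], [564.0, 141.0]]
[-1.28387795  0.2999617  -0.50637811]
```

Emit:
drive_tool([
  {"gripper":20,"tx":0.2,"ty":-0.4,"tz":0.8,"rx":0,"ry":0,"rz":-0.5},
  {"gripper":20,"tx":0.25,"ty":0,"tz":0.9,"rx":0,"ry":0,"rz":0},
  {"gripper":20,"tx":0,"ty":0,"tz":0,"rx":0,"ry":0,"rz":0},
  {"gripper":20,"tx":-1.2,"ty":0,"tz":0.32,"rx":0,"ry":0,"rz":0},
  {"gripper":20,"tx":0,"ty":0,"tz":0,"rx":0,"ry":0,"rz":0},
])

```text
time_s: 20.2
tcp_pos: [0.5981, 0.1177, 0.0038]
tool_rot: [0.984, -0.118, -0.131, -0.015]
contact_force: [0.2, 0.0, 0.2]
finger_gap: 0.0343
finger_force: 61.4
```

```bash
python3 - <<'E'
from h import *
plan([*sc(123,72),.002],-13.5,-15)
print(env.get_state()["contact_force"])
E
```

```text
n 1 total cm [-2.23  0.04  0.79] deg [ 0.   0.2 -0.1]
1 [-2.2, 0.0, 0.8] [0.0, 0.2, -0.1]
[0.17710033 0.03390493 0.23701838]
```

Emit:
drive_tool([
  {"gripper":20,"tx":-0.8,"ty":0,"tz":0.25,"rx":0,"ry":0,"rz":0},
  {"gripper":20,"tx":-0.8,"ty":0,"tz":0.25,"rx":0,"ry":0,"rz":0},
  {"gripper":20,"tx":-0.6,"ty":0,"tz":0.2,"rx":0,"ry":0,"rz":0},
  {"gripper":20,"tx":0,"ty":0,"tz":0,"rx":0,"ry":0,"rz":0},
])

```text
time_s: 20.6
tcp_pos: [0.5758, 0.1233, 0.0036]
tool_rot: [0.984, -0.117, -0.131, -0.015]
contact_force: [-0.6, 0.6, 0.1]
finger_gap: 0.034
finger_force: 61.4
```

```bash
python3 - <<'E'
from h import *
plan([*sc(123,72),.002],-13.5,-15)
print(env.get_state()["contact_force"])
E
```

```text
n 1 total cm [-0.02  0.07  0.17] deg [ 0.   0.1 -0.1]
1 [-0.0, 0.1, 0.2] [0.0, 0.1, -0.1]
[-0.56337792  0.55192937  0.11194577]
```

Emit:
drive_tool([
  {"gripper":40,"tx":0,"ty":0,"tz":0,"rx":0,"ry":0,"rz":0},
  {"gripper":58,"tx":0,"ty":0,"tz":0,"rx":0,"ry":0,"rz":0},
  {"gripper":58,"tx":1.45,"ty":0,"tz":-0.4,"rx":0,"ry":0,"rz":0},
  {"gripper":58,"tx":1.45,"ty":0,"tz":-0.4,"rx":0,"ry":0,"rz":0},
  {"gripper":58,"tx":1.0,"ty":0,"tz":-0.4,"rx":0,"ry":0,"rz":0},
])

```text
time_s: 21.1
tcp_pos: [0.617, 0.1131, 0.0047]
tool_rot: [0.984, -0.118, -0.131, -0.015]
contact_force: [-0.6, -0.8, -0.2]
finger_gap: 0.0494
finger_force: 0.0
```

Emit:
drive_tool([
  {"gripper":18,"tx":0,"ty":0,"tz":0,"rx":0,"ry":2.5,"rz":0},
  {"gripper":18,"tx":0,"ty":0,"tz":0,"rx":0,"ry":2.5,"rz":0},
  {"gripper":18,"tx":0,"ty":0,"tz":0,"rx":0,"ry":0,"rz":0},
])

```text
time_s: 21.4
tcp_pos: [0.616, 0.1135, 0.0052]
tool_rot: [0.989, -0.118, -0.087, -0.01]
contact_force: [0.3, -0.3, -0.4]
finger_gap: 0.0156
finger_force: 0.0
```

```bash
python3 - <<'E'
from h import *
plan([*sc(123,100),.003],-13.2,-10)
slip("top",(230,205,320,255),.01)
s=grab("scene"); cv2.imwrite("pics/s3.png",cv2.resize(s[200:340,270:470],(800,560),interpolation=cv2.INTER_CUBIC))
E
```

```text
n 1 total cm [-1.33  0.04  0.46] deg [-0.   0.1 -0.4]
1 [-1.3, 0.0, 0.5] [-0.0, 0.1, -0.4]
top 114.5 [576. 124.] [35. 30.] 77.8
[[558.0, 110.0], [587.0, 104.0], [594.0, 138.0], [565.0, 144.0]]
```

View pics/s3.png

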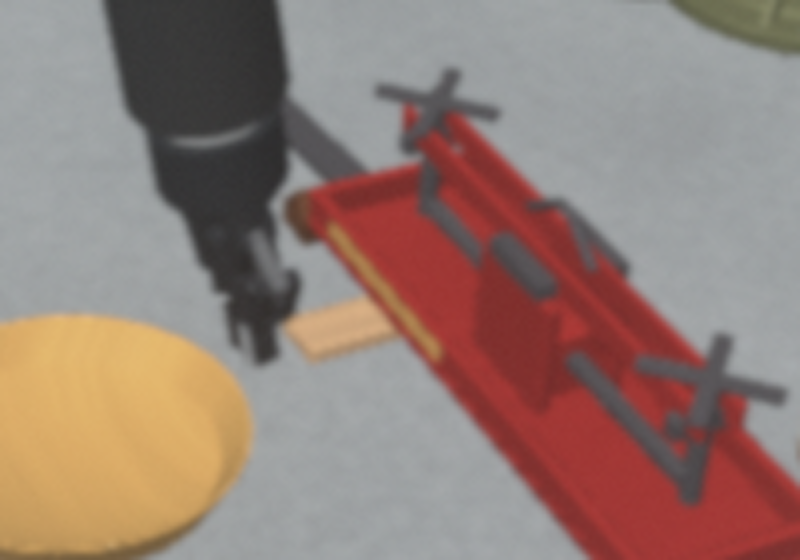

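The slip's outer end is at crop (300,340), under the bed and square to it, with the fingertips outside. Now push it home.

Emit:
drive_tool([
  {"gripper":18,"tx":-0.7,"ty":0,"tz":0.33,"rx":0,"ry":0,"rz":-0.4},
  {"gripper":18,"tx":-0.8,"ty":0,"tz":0.16,"rx":0,"ry":0,"rz":0},
  {"gripper":18,"tx":-0.8,"ty":0,"tz":0.14,"rx":0,"ry":0,"rz":0},
  {"gripper":18,"tx":0,"ty":0,"tz":0,"rx":0,"ry":0,"rz":0},
])

```text
time_s: 21.9
tcp_pos: [0.5921, 0.1193, 0.0029]
tool_rot: [0.989, -0.114, -0.088, -0.01]
contact_force: [0.3, 0.1, -0.2]
finger_gap: 0.0155
finger_force: 0.0
```

```bash
python3 - <<'E'
from h import *
plan([*sc(122,69),.003],-13.2,-10)
print(env.get_state()["contact_force"])
slip("top",(230,205,320,255),.01)
E
```

```text
n 1 total cm [-2.01 -0.05  0.35] deg [-0.   0.1  0. ]
1 [-2.0, -0.1, 0.3] [-0.0, 0.1, 0.0]
[ 0.27532277  0.13991226 -0.20357202]
top 76.0 [572. 126.] [37. 20.] 77.3
[[559.0, 110.0], [578.0, 105.0], [586.0, 141.0], [567.0, 146.0]]
```

Emit:
drive_tool([
  {"gripper":18,"tx":-0.8,"ty":0,"tz":0.14,"rx":0,"ry":0,"rz":0},
  {"gripper":18,"tx":-0.7,"ty":0,"tz":0.12,"rx":0,"ry":0,"rz":0},
  {"gripper":18,"tx":-0.5,"ty":0,"tz":0.09,"rx":0,"ry":0,"rz":0},
  {"gripper":18,"tx":0,"ty":0,"tz":0,"rx":0,"ry":0,"rz":0},
])

```text
time_s: 22.35
tcp_pos: [0.5727, 0.1238, 0.003]
tool_rot: [0.989, -0.114, -0.088, -0.011]
contact_force: [0.9, -0.4, 0.2]
finger_gap: 0.0154
finger_force: 0.0
```

```bash
python3 - <<'E'
from h import *
s=env.get_state(); q=s["tcp_pos"][:2]-C; print("tcp t,d",q@A,q@N,s["tcp_pos"][2],s["contact_force"])
slip("top",(230,205,320,255),.01)
E
```

```text
tcp t,d 0.1225905224532453 0.06947543927350922 0.0029743670348277157 [ 0.87084421 -0.36592771  0.17640751]
top none
```

Emit:
drive_tool([
  {"gripper":18,"tx":-0.4,"ty":0,"tz":0.07,"rx":0,"ry":0,"rz":0},
  {"gripper":18,"tx":0,"ty":0,"tz":0,"rx":0,"ry":0,"rz":0},
  {"gripper":18,"tx":0,"ty":0,"tz":0,"rx":0,"ry":0,"rz":0},
])

```text
time_s: 22.7
tcp_pos: [0.5693, 0.1245, 0.0028]
tool_rot: [0.989, -0.115, -0.088, -0.01]
contact_force: [0.0, 0.9, -0.2]
finger_gap: 0.0155
finger_force: 0.0
```

Emit:
drive_tool([
  {"gripper":18,"tx":2,"ty":0,"tz":-0.5,"rx":0,"ry":0,"rz":0},
  {"gripper":18,"tx":2,"ty":0,"tz":-2.5,"rx":0,"ry":0,"rz":0},
  {"gripper":40,"tx":0,"ty":0,"tz":-4,"rx":0,"ry":5,"rz":0},
  {"gripper":60,"tx":0,"ty":0,"tz":-4,"rx":0,"ry":5,"rz":0},
  {"gripper":60,"tx":0,"ty":0,"tz":-4,"rx":0,"ry":0,"rz":0},
])

```text
time_s: 23.2
tcp_pos: [0.622, 0.1114, 0.1447]
tool_rot: [0.993, -0.115, -0.001, 0.001]
contact_force: [0.3, 0.6, 0.8]
finger_gap: 0.051
finger_force: 0.0
```

```bash
python3 - <<'E'
from h import *
s=grab("scene"); cv2.imwrite("pics/s4.png",cv2.resize(s[150:290,230:430],(800,560),interpolation=cv2.INTER_CUBIC))
t=np.array([.4054,-.2781]); print("weight tcp",sc(551.7))
print(env.get_state()["qpos"].round(2))
plan([.408,-.284,.19],-103.2,-5)
E
```

```text
weight tcp [ 0.4072124 -0.2783558]
[ 0.49  0.13  0.04  0.   -1.47  0.85]
n 12 total cm [-12.11  43.46  -3.82] deg [ 3.4 -4.1 90. ]
1 [-1.0, 3.6, -0.3] [0.3, -0.3, 7.5]
2 [-0.5, 3.7, -0.3] [0.3, -0.3, 7.5]
3 [-0.0, 3.8, -0.3] [0.3, -0.3, 7.5]
4 [0.4, 3.7, -0.4] [0.3, -0.3, 7.5]
5 [0.9, 3.6, -0.4] [0.3, -0.3, 7.5]
6 [1.4, 3.5, -0.4] [0.3, -0.3, 7.5]
7 [1.8, 3.3, -0.4] [0.3, -0.3, 7.5]
8 [2.2, 3.0, -0.5] [0.3, -0.3, 7.5]
9 [2.6, 2.7, -0.5] [0.3, -0.3, 7.5]
10 [2.9, 2.3, -0.5] [0.3, -0.3, 7.5]
11 [3.2, 1.9, -0.6] [0.3, -0.3, 7.5]
12 [3.4, 1.5, -0.6] [0.3, -0.3, 7.5]
```

View pics/s4.png

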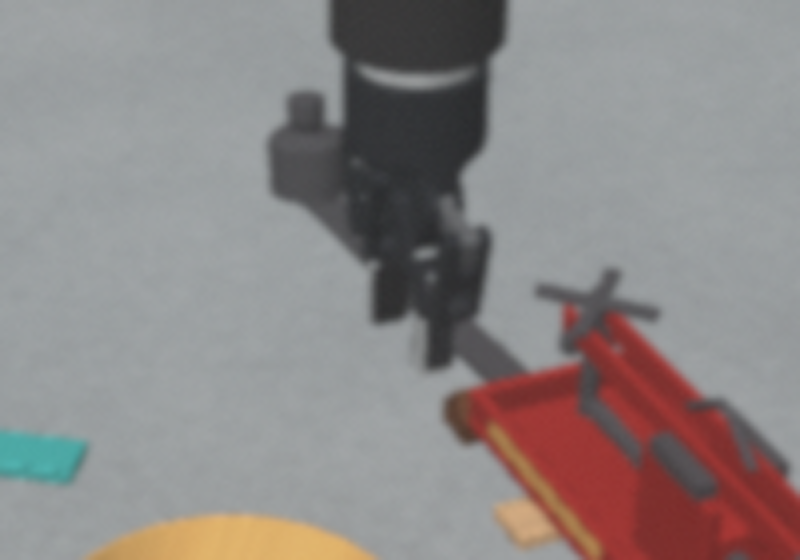

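The weight is still on the bar, and the slip's outer end shows at crop (495,508)–(527,547). I'll check how far in it is.

```bash
python3 - <<'E'
from h import *
for a,b in((495,508),(527,547)):
    q=ray("scene",230+a/4,150+b/4,.008)[:2]-C; print("t,d",q@A*1000,q@N*1000)
slip("top",(230,205,320,255),.01)
E
```

```text
t,d 134.55150639850535 52.43224534312949
t,d 93.0634640981082 52.89399522357977
top none
```

```bash
python3 - <<'E'
from h import *
im=cv2.imread("pics/s4.png")
P=proj("scene",[*sc(178,55),.071]); print("pred corner crop",(P-[230,150])*4)
for t in(105,141): print(t,(proj("scene",[*sc(t,54),.01])-[230,150])*4,(proj("scene",[*sc(t,54),.0])-[230,150])*4)
hsv=cv2.cvtColor(im,cv2.COLOR_BGR2HSV)
m=((hsv[...,0]>8)&(hsv[...,0]<25)&(hsv[...,1]>60)&(hsv[...,2]>120)).astype(np.uint8); m[:480]=0; m[:,:480]=0
cs,_=cv2.findContours(m,cv2.RETR_EXTERNAL,cv2.CHAIN_APPROX_NONE)
for c in cs:
    if cv2.contourArea(c)>100: print(cv2.contourArea(c),cv2.approxPolyDP(c,3,True)[:,0].tolist())
E
```

```text
pred corner crop [461.72652912 383.20905145]
105 [515.79593563 533.29986153] [515.03200766 547.01816583]
141 [487.70382046 499.95593435] [487.06442507 513.5317289 ]
1977.5 [[496, 509], [498, 521], [523, 547], [560, 538], [546, 515], [525, 495]]
1388.0 [[526, 480], [591, 558], [598, 559], [599, 544], [544, 480]]
```

The slip corners match the prediction relative to the scale, so the slip is under the stub and flush. Now take the weight off.

Emit:
drive_tool([
  {"gripper":60,"tx":-1.0,"ty":3.6,"tz":-0.3,"rx":0.3,"ry":-0.3,"rz":7.5},
  {"gripper":60,"tx":-0.5,"ty":3.7,"tz":-0.3,"rx":0.3,"ry":-0.3,"rz":7.5},
  {"gripper":60,"tx":0,"ty":3.8,"tz":-0.3,"rx":0.3,"ry":-0.3,"rz":7.5},
  {"gripper":60,"tx":0.4,"ty":3.7,"tz":-0.4,"rx":0.3,"ry":-0.3,"rz":7.5},
  {"gripper":60,"tx":0.9,"ty":3.6,"tz":-0.4,"rx":0.3,"ry":-0.3,"rz":7.5},
])

```text
time_s: 23.8
tcp_pos: [0.5324, -0.0535, 0.1599]
tool_rot: [0.902, -0.431, -0.012, -0.015]
contact_force: [0.8, -0.8, 0.2]
finger_gap: 0.0515
finger_force: 0.0
```

Emit:
drive_tool([
  {"gripper":60,"tx":1.4,"ty":3.5,"tz":-0.4,"rx":0.3,"ry":-0.3,"rz":7.5},
  {"gripper":60,"tx":1.8,"ty":3.3,"tz":-0.4,"rx":0.3,"ry":-0.3,"rz":7.5},
  {"gripper":60,"tx":2.2,"ty":3.0,"tz":-0.5,"rx":0.3,"ry":-0.3,"rz":7.5},
  {"gripper":60,"tx":2.6,"ty":2.7,"tz":-0.5,"rx":0.3,"ry":-0.3,"rz":7.5},
  {"gripper":60,"tx":2.9,"ty":2.3,"tz":-0.5,"rx":0.3,"ry":-0.3,"rz":7.5},
])

```text
time_s: 24.3
tcp_pos: [0.4409, -0.2176, 0.1754]
tool_rot: [0.715, -0.698, -0.022, -0.027]
contact_force: [0.6, -0.3, -0.0]
finger_gap: 0.0512
finger_force: 0.0
```

Emit:
drive_tool([
  {"gripper":60,"tx":3.2,"ty":1.9,"tz":-0.6,"rx":0.3,"ry":-0.3,"rz":7.5},
  {"gripper":60,"tx":3.4,"ty":1.5,"tz":-0.6,"rx":0.3,"ry":-0.3,"rz":7.5},
  {"gripper":60,"tx":0,"ty":0,"tz":0,"rx":0,"ry":0,"rz":0},
])

```text
time_s: 24.6
tcp_pos: [0.4035, -0.2851, 0.1829]
tool_rot: [-0.617, 0.786, 0.025, 0.031]
contact_force: [0.5, -0.2, 0.5]
finger_gap: 0.0512
finger_force: 0.0
```

```bash
python3 - <<'E'
from h import *
plan([.4084,-.2774,.10],-103.2,-5)
E
```

```text
n 2 total cm [-0.2  -0.3   8.33] deg [ 0.  -0.4 -0.6]
1 [-0.1, -0.2, 4.2] [0.0, -0.2, -0.3]
2 [-0.1, -0.1, 4.2] [0.0, -0.2, -0.3]
```

Emit:
drive_tool([
  {"gripper":60,"tx":-0.2,"ty":-0.3,"tz":3,"rx":0,"ry":-0.4,"rz":-0.6},
  {"gripper":60,"tx":0,"ty":0,"tz":3.3,"rx":0,"ry":0,"rz":0},
  {"gripper":60,"tx":0.1,"ty":0,"tz":2,"rx":0,"ry":0,"rz":0},
  {"gripper":60,"tx":0,"ty":0,"tz":0,"rx":0,"ry":0,"rz":0},
])

```text
time_s: 25.0
tcp_pos: [0.4084, -0.2736, 0.096]
tool_rot: [-0.624, 0.78, 0.031, 0.033]
contact_force: [-0.4, -0.5, 0.9]
finger_gap: 0.0512
finger_force: 0.0
```

```bash
python3 - <<'E'
from h import *
plan([.4084,-.2774,.067],-103.2,-5)
E
```

```text
n 1 total cm [ 0.63 -0.11  2.85] deg [0.5 0.1 0.5]
1 [0.6, -0.1, 2.9] [0.5, 0.1, 0.5]
```

Emit:
drive_tool([
  {"gripper":60,"tx":0.5,"ty":-0.1,"tz":1.5,"rx":0.5,"ry":0.1,"rz":0.5},
  {"gripper":60,"tx":0.1,"ty":0,"tz":1.4,"rx":0,"ry":0,"rz":0},
  {"gripper":40,"tx":0,"ty":0,"tz":0,"rx":0,"ry":0,"rz":0},
  {"gripper":20,"tx":0,"ty":0,"tz":0,"rx":0,"ry":0,"rz":0},
  {"gripper":0,"tx":0,"ty":0,"tz":0,"rx":0,"ry":0,"rz":0},
])

```text
time_s: 25.5
tcp_pos: [0.4103, -0.2783, 0.0705]
tool_rot: [-0.621, 0.783, 0.024, 0.036]
contact_force: [-0.7, 1.1, -1.6]
finger_gap: 0.0245
finger_force: 59.0
```

Emit:
drive_tool([
  {"gripper":0,"tx":0,"ty":0,"tz":0,"rx":0,"ry":0,"rz":0},
  {"gripper":0,"tx":0,"ty":0,"tz":0,"rx":0,"ry":0,"rz":0},
])

```text
time_s: 25.7
tcp_pos: [0.4103, -0.2784, 0.0705]
tool_rot: [-0.621, 0.783, 0.024, 0.036]
contact_force: [-1.1, 1.0, -0.6]
finger_gap: 0.0249
finger_force: 59.2
```

Emit:
drive_tool([
  {"gripper":0,"tx":0,"ty":0,"tz":-0.6,"rx":0,"ry":0,"rz":0},
  {"gripper":0,"tx":0,"ty":0,"tz":-0.8,"rx":0,"ry":0,"rz":0},
  {"gripper":0,"tx":0,"ty":0,"tz":-1,"rx":0,"ry":1,"rz":0},
  {"gripper":0,"tx":0,"ty":0,"tz":-1,"rx":0,"ry":1,"rz":0},
  {"gripper":0,"tx":0,"ty":0,"tz":-1,"rx":0,"ry":1,"rz":0},
])

```text
time_s: 26.2
tcp_pos: [0.4087, -0.2814, 0.1142]
tool_rot: [-0.621, 0.784, 0.008, 0.014]
contact_force: [0.3, -0.2, -9.0]
finger_gap: 0.0245
finger_force: 59.2
```

Emit:
drive_tool([
  {"gripper":0,"tx":0,"ty":0,"tz":-1.5,"rx":0,"ry":1,"rz":0},
  {"gripper":0,"tx":0,"ty":0,"tz":-2.5,"rx":0,"ry":1,"rz":0},
  {"gripper":0,"tx":0,"ty":0,"tz":-2,"rx":0,"ry":0,"rz":0},
  {"gripper":0,"tx":0,"ty":0,"tz":0,"rx":0,"ry":0,"rz":0},
])

```text
time_s: 26.6
tcp_pos: [0.4099, -0.2829, 0.178]
tool_rot: [-0.621, 0.784, -0.006, 0.003]
contact_force: [0.9, -0.2, -8.9]
finger_gap: 0.0246
finger_force: 59.9
```

```bash
python3 - <<'E'
from h import *
plan([*sc(540,120),.16],-103.2,0)
E
```

```text
n 3 total cm [ -1.56 -11.62   1.94] deg [-0.7 -0.2  0. ]
1 [-0.5, -3.9, 0.6] [-0.2, -0.1, 0.0]
2 [-0.5, -3.9, 0.6] [-0.2, -0.1, 0.0]
3 [-0.5, -3.9, 0.6] [-0.2, -0.1, 0.0]
```

Emit:
drive_tool([
  {"gripper":0,"tx":-0.5,"ty":-3.9,"tz":0.6,"rx":-0.7,"ry":-0.2,"rz":0},
  {"gripper":0,"tx":-0.5,"ty":-3.9,"tz":1.5,"rx":0,"ry":0,"rz":0},
  {"gripper":0,"tx":-0.5,"ty":-3.9,"tz":3,"rx":0,"ry":0,"rz":0},
  {"gripper":0,"tx":0,"ty":0,"tz":3.5,"rx":0,"ry":0,"rz":0},
  {"gripper":0,"tx":0,"ty":0,"tz":2,"rx":0,"ry":0,"rz":0},
])

```text
time_s: 27.1
tcp_pos: [0.5235, -0.2926, 0.0609]
tool_rot: [-0.621, 0.784, 0.007, -0.003]
contact_force: [-0.7, 1.5, -10.1]
finger_gap: 0.0244
finger_force: 60.4
```

Emit:
drive_tool([
  {"gripper":0,"tx":0,"ty":0,"tz":0.5,"rx":0,"ry":0,"rz":0},
  {"gripper":0,"tx":0,"ty":0,"tz":0,"rx":0,"ry":0,"rz":0},
])

```text
time_s: 27.3
tcp_pos: [0.5247, -0.2937, 0.0611]
tool_rot: [-0.621, 0.784, 0.004, -0.002]
contact_force: [-0.5, -0.7, -8.4]
finger_gap: 0.025
finger_force: 63.9
```

Emit:
drive_tool([
  {"gripper":0,"tx":0,"ty":0,"tz":0.2,"rx":0,"ry":0,"rz":0},
  {"gripper":0,"tx":0,"ty":0,"tz":0,"rx":0,"ry":0,"rz":0},
])

```text
time_s: 27.5
tcp_pos: [0.5253, -0.294, 0.0606]
tool_rot: [-0.621, 0.784, 0.003, -0.001]
contact_force: [-0.1, 0.5, -9.1]
finger_gap: 0.0248
finger_force: 63.9
```

Emit:
drive_tool([
  {"gripper":0,"tx":0,"ty":0,"tz":0.2,"rx":0,"ry":0,"rz":0},
  {"gripper":0,"tx":0,"ty":0,"tz":0,"rx":0,"ry":0,"rz":0},
])

```text
time_s: 27.7
tcp_pos: [0.5256, -0.2942, 0.0595]
tool_rot: [-0.621, 0.784, 0.002, -0.001]
contact_force: [-1.6, 0.9, -5.6]
finger_gap: 0.025
finger_force: 64.2
```

Touching. One more millimetre, then release and back off.

Emit:
drive_tool([
  {"gripper":0,"tx":0,"ty":0,"tz":0.1,"rx":0,"ry":0,"rz":0},
  {"gripper":20,"tx":0,"ty":0,"tz":0,"rx":0,"ry":0,"rz":0},
  {"gripper":50,"tx":0,"ty":0,"tz":0,"rx":0,"ry":0,"rz":0},
  {"gripper":60,"tx":0,"ty":0,"tz":-1.5,"rx":0,"ry":0,"rz":0},
  {"gripper":60,"tx":0,"ty":0,"tz":-4,"rx":0,"ry":0,"rz":0},
])

```text
time_s: 28.2
tcp_pos: [0.5242, -0.2938, 0.1107]
tool_rot: [-0.621, 0.784, 0.005, -0.002]
contact_force: [0.5, 0.3, -0.8]
finger_gap: 0.0512
finger_force: 0.0
```

Emit:
drive_tool([
  {"gripper":60,"tx":0,"ty":-4,"tz":-4,"rx":0,"ry":0,"rz":0},
  {"gripper":60,"tx":0,"ty":-4,"tz":-2,"rx":0,"ry":0,"rz":0},
  {"gripper":60,"tx":0,"ty":0,"tz":0,"rx":0,"ry":0,"rz":0},
])

```text
time_s: 28.5
tcp_pos: [0.6038, -0.3132, 0.1711]
tool_rot: [-0.621, 0.784, -0.0, 0.0]
contact_force: [-0.6, 0.1, -0.7]
finger_gap: 0.0511
finger_force: 0.0
```

```bash
python3 - <<'E'
from h import *
im=grab("top","t5.png"); V=cv2.cvtColor(im,cv2.COLOR_BGR2HSV)[...,2]
k=np.zeros(V.shape,np.uint8); k[275:335,298:430]=(V[275:335,298:430]<95)
cs,_=cv2.findContours(k,cv2.RETR_EXTERNAL,cv2.CHAIN_APPROX_NONE)
c=max(cs,key=cv2.contourArea); b=cv2.boxPoints(cv2.minAreaRect(c)); print(cv2.contourArea(c),b.round(1).tolist())
P=np.array([ray("top",u,v,.043)[:2]-C for u,v in c[:,0,:]]); T=P@A*1000; D=P@N*1000; print("t",T.min(),T.max()); f=np.polyfit(T,D,1); print("fit d at 320,500:",np.polyval(f,[320,500]))
s=grab("scene"); cv2.imwrite("pics/s5.png",cv2.resize(s[130:290,230:430],(750,600),interpolation=cv2.INTER_CUBIC))
print(env.get_state()["tcp_pos"])
E
```

```text
3625.0 [[298.0, 275.0], [401.0, 275.0], [401.0, 334.0], [298.0, 334.0]]
t 242.99737960261655 532.002456219243
fit d at 320,500: [-16.09220881   0.59419354]
[ 0.60021888 -0.31205604  0.16835875]
```

View pics/s5.png

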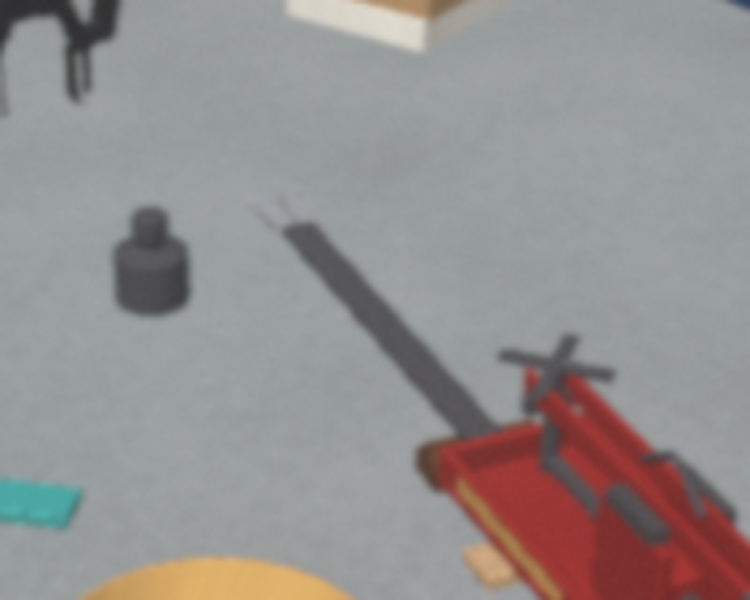

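```bash
python3 - <<'E'
from h import *
for th in(0,1,2,3,4,6):
    a=np.radians(th)
    print(th,[((proj("scene",[*sc(228.5+s*np.cos(a)),.036+s/1000*np.sin(a)])-[230,130])*3.75).round() for s in(306,356)])
im=cv2.imread("pics/t5.png"); V=cv2.cvtColor(im,cv2.COLOR_BGR2HSV)[...,2].astype(int)
for u in(320,360,380,395,402):
    r=np.where(V[270:330,u]<95)[0]+270; print(u,r.min(),r.max(),len(r))
for t in(300,400,500): print(t,proj("top",[*sc(t),.043]))
E
```

```text
0 [array([290., 226.]), array([265., 199.])]
1 [array([290., 220.]), array([265., 192.])]
2 [array([290., 214.]), array([265., 185.])]
3 [array([290., 207.]), array([265., 178.])]
4 [array([290., 201.]), array([265., 171.])]
6 [array([290., 190.]), array([265., 157.])]
320 282 329 35
360 270 329 60
380 270 307 18
395 303 311 9
402 270 272 3
300 [317.16137009 286.13721978]
400 [353.39461424 295.5522187 ]
500 [389.72588474 304.99268921]
```

Weight upright at crop (150,265), and the bar now lies almost level on the chock. Next, grasp the bar at its middle.

```bash
python3 - <<'E'
from h import *
plan([*sc(362,-.5),.10],-103.2,0)
E
```

```text
n 7 total cm [-17.83  19.6    6.95] deg [ 0.3  0.1 -0. ]
1 [-2.5, 2.8, 1.0] [0.0, 0.0, -0.0]
2 [-2.5, 2.8, 1.0] [0.0, 0.0, -0.0]
3 [-2.5, 2.8, 1.0] [0.0, 0.0, -0.0]
4 [-2.5, 2.8, 1.0] [0.0, 0.0, -0.0]
5 [-2.5, 2.8, 1.0] [0.0, 0.0, -0.0]
6 [-2.5, 2.8, 1.0] [0.0, 0.0, -0.0]
7 [-2.5, 2.8, 1.0] [0.0, 0.0, -0.0]
```

Emit:
drive_tool([
  {"gripper":60,"tx":-3,"ty":3.3,"tz":0,"rx":0.3,"ry":0,"rz":0},
  {"gripper":60,"tx":-3,"ty":3.3,"tz":0,"rx":0,"ry":0,"rz":0},
  {"gripper":60,"tx":-3,"ty":3.3,"tz":1,"rx":0,"ry":0,"rz":0},
  {"gripper":60,"tx":-3,"ty":3.3,"tz":2,"rx":0,"ry":0,"rz":0},
  {"gripper":55,"tx":-3,"ty":3.3,"tz":2,"rx":0,"ry":0,"rz":0},
])

```text
time_s: 29.1
tcp_pos: [0.4713, -0.127, 0.1182]
tool_rot: [-0.621, 0.784, 0.0, 0.002]
contact_force: [0.6, 0.5, 0.8]
finger_gap: 0.0471
finger_force: 0.0
```

Emit:
drive_tool([
  {"gripper":55,"tx":-2.8,"ty":3.1,"tz":2,"rx":0,"ry":0,"rz":0},
  {"gripper":55,"tx":0,"ty":0,"tz":0,"rx":0,"ry":0,"rz":0},
])

```text
time_s: 29.3
tcp_pos: [0.4446, -0.091, 0.0947]
tool_rot: [-0.622, 0.783, 0.002, -0.0]
contact_force: [0.4, -0.5, 0.5]
finger_gap: 0.0469
finger_force: 0.0
```

```bash
python3 - <<'E'
from h import *
plan([*sc(362,-.5),.034],-103.2,0)
E
```

```text
n 2 total cm [ 0.13 -0.6   6.07] deg [0.3 0.1 0.2]
1 [0.1, -0.3, 3.0] [0.1, 0.1, 0.1]
2 [0.1, -0.3, 3.0] [0.1, 0.1, 0.1]
```

Emit:
drive_tool([
  {"gripper":55,"tx":0.1,"ty":-0.6,"tz":1.5,"rx":0.3,"ry":0,"rz":0.2},
  {"gripper":50,"tx":0,"ty":0,"tz":2,"rx":0,"ry":0,"rz":0},
  {"gripper":50,"tx":0,"ty":0,"tz":1.5,"rx":0,"ry":0,"rz":0},
  {"gripper":50,"tx":0,"ty":0,"tz":1.0,"rx":0,"ry":0,"rz":0},
  {"gripper":50,"tx":0,"ty":0,"tz":0,"rx":0,"ry":0,"rz":0},
])

```text
time_s: 29.8
tcp_pos: [0.4542, -0.0961, 0.0374]
tool_rot: [-0.619, 0.785, -0.001, 0.002]
contact_force: [-0.1, -0.0, -0.2]
finger_gap: 0.0428
finger_force: 0.0
```

Emit:
drive_tool([
  {"gripper":40,"tx":0,"ty":0,"tz":0,"rx":0,"ry":0,"rz":0},
  {"gripper":25,"tx":0,"ty":0,"tz":0,"rx":0,"ry":0,"rz":0},
  {"gripper":10,"tx":0,"ty":0,"tz":0,"rx":0,"ry":0,"rz":0},
  {"gripper":0,"tx":0,"ty":0,"tz":0,"rx":0,"ry":0,"rz":0},
])

```text
time_s: 30.2
tcp_pos: [0.4554, -0.0957, 0.0393]
tool_rot: [-0.62, 0.785, -0.002, 0.003]
contact_force: [-2.1, 0.0, 5.4]
finger_gap: -0.0001
finger_force: 2.6
```

Emit:
drive_tool([
  {"gripper":0,"tx":0,"ty":0,"tz":-1,"rx":0,"ry":0,"rz":0},
  {"gripper":50,"tx":0,"ty":0,"tz":0,"rx":0,"ry":0,"rz":0},
  {"gripper":50,"tx":0,"ty":0,"tz":0,"rx":0,"ry":0,"rz":0},
  {"gripper":50,"tx":0,"ty":-0.1,"tz":1,"rx":0,"ry":0,"rz":0},
  {"gripper":50,"tx":0,"ty":0,"tz":0.8,"rx":0,"ry":0,"rz":0},
])

```text
time_s: 30.7
tcp_pos: [0.4557, -0.0958, 0.0289]
tool_rot: [-0.62, 0.785, -0.001, 0.002]
contact_force: [-0.3, 0.1, 0.0]
finger_gap: 0.0431
finger_force: 0.0
```

Emit:
drive_tool([
  {"gripper":40,"tx":0,"ty":0,"tz":0.2,"rx":0,"ry":0,"rz":0},
  {"gripper":30,"tx":0,"ty":0,"tz":0,"rx":0,"ry":0,"rz":0},
  {"gripper":15,"tx":0,"ty":0,"tz":0,"rx":0,"ry":0,"rz":0},
  {"gripper":0,"tx":0,"ty":0,"tz":0,"rx":0,"ry":0,"rz":0},
])

```text
time_s: 31.1
tcp_pos: [0.455, -0.0961, 0.0276]
tool_rot: [-0.62, 0.785, -0.001, 0.001]
contact_force: [-4.2, -2.1, -2.4]
finger_gap: 0.0241
finger_force: 60.1
```

Emit:
drive_tool([
  {"gripper":0,"tx":0,"ty":0,"tz":-0.2,"rx":0,"ry":0.8,"rz":0},
  {"gripper":0,"tx":0,"ty":0,"tz":-0.1,"rx":0,"ry":0.4,"rz":0},
  {"gripper":0,"tx":0,"ty":0,"tz":0,"rx":0,"ry":0,"rz":0},
])

```text
time_s: 31.4
tcp_pos: [0.4563, -0.0954, 0.0311]
tool_rot: [-0.62, 0.785, -0.008, -0.006]
contact_force: [-0.4, -0.1, -6.8]
finger_gap: 0.0244
finger_force: 59.4
```

Emit:
drive_tool([
  {"gripper":0,"tx":1,"ty":0,"tz":0,"rx":0,"ry":0,"rz":0},
  {"gripper":0,"tx":1.5,"ty":0,"tz":0,"rx":0,"ry":0,"rz":0},
  {"gripper":0,"tx":2,"ty":0,"tz":0,"rx":0,"ry":0,"rz":0},
])

```text
time_s: 31.7
tcp_pos: [0.4456, -0.1399, 0.032]
tool_rot: [-0.62, 0.785, -0.008, -0.006]
contact_force: [0.7, 0.4, -6.8]
finger_gap: 0.0243
finger_force: 59.4
```

Free, with only the bar's own weight on the wrist. I'll draw it fully out.

Emit:
drive_tool([
  {"gripper":0,"tx":3,"ty":0,"tz":-0.3,"rx":0,"ry":0,"rz":0},
  {"gripper":0,"tx":3.5,"ty":0,"tz":-0.3,"rx":0,"ry":0,"rz":0},
  {"gripper":0,"tx":3.5,"ty":0,"tz":0,"rx":0,"ry":0,"rz":0},
  {"gripper":0,"tx":2,"ty":0,"tz":0,"rx":0,"ry":-1.2,"rz":0},
  {"gripper":0,"tx":0,"ty":0,"tz":0,"rx":0,"ry":0,"rz":0},
])

```text
time_s: 32.2
tcp_pos: [0.4169, -0.2587, 0.0404]
tool_rot: [-0.618, 0.786, -0.001, 0.002]
contact_force: [0.2, -0.3, -6.3]
finger_gap: 0.0243
finger_force: 59.5
```

```bash
python3 - <<'E'
from h import *
s=env.get_state(); q=s["tcp_pos"][:2]-C; print("t,d",q@A,q@N,s["tcp_pos"])
im=grab("top"); V=cv2.cvtColor(im,cv2.COLOR_BGR2HSV)[...,2].astype(int)
for u in range(290,470,6):
    r=np.where((V[280:345,u]<95))[0]+280; print(u,(r.min(),r.max(),len(r)) if len(r) else None,end=" ")
E
```

```text
t,d 0.5307258623472948 0.004933226706471061 [ 0.41687611 -0.25871008  0.04041929]
290 (np.int64(280), np.int64(295), 16) 296 (np.int64(280), np.int64(286), 7) 302 (np.int64(284), np.int64(309), 26) 308 (np.int64(283), np.int64(344), 62) 314 (np.int64(285), np.int64(344), 54) 320 (np.int64(285), np.int64(301), 17) 326 (np.int64(286), np.int64(301), 16) 332 (np.int64(280), np.int64(344), 40) 338 (np.int64(280), np.int64(344), 59) 344 (np.int64(280), np.int64(344), 60) 350 (np.int64(280), np.int64(338), 55) 356 (np.int64(280), np.int64(320), 37) 362 (np.int64(280), np.int64(319), 40) 368 (np.int64(280), np.int64(319), 40) 374 (np.int64(280), np.int64(320), 37) 380 (np.int64(280), np.int64(321), 38) 386 (np.int64(280), np.int64(322), 42) 392 (np.int64(281), np.int64(323), 41) 398 (np.int64(282), np.int64(331), 49) 404 (np.int64(283), np.int64(332), 50) 410 (np.int64(281), np.int64(327), 47) 416 (np.int64(282), np.int64(329), 48) 422 (np.int64(285), np.int64(330), 46) 428 (np.int64(286), np.int64(331), 46) 434 (np.int64(286), np.int64(332), 47) 440 (np.int64(287), np.int64(331), 45) 446 (np.int64(290), np.int64(329), 40) 452 (np.int64(294), np.int64(324), 31) 458 (np.int64(316), np.int64(325), 10) 464 (np.int64(317), np.int64(322), 6)
```

Emit:
drive_tool([
  {"gripper":0,"tx":0,"ty":0,"tz":1.5,"rx":0,"ry":0,"rz":0},
  {"gripper":0,"tx":0,"ty":0,"tz":1.2,"rx":0,"ry":0,"rz":0},
  {"gripper":0,"tx":0,"ty":0,"tz":0.4,"rx":0,"ry":0,"rz":0},
  {"gripper":0,"tx":0,"ty":0,"tz":0,"rx":0,"ry":0,"rz":0},
])

```text
time_s: 32.65
tcp_pos: [0.4173, -0.2557, 0.0084]
tool_rot: [-0.62, 0.785, -0.001, 0.002]
contact_force: [0.5, 0.4, -6.4]
finger_gap: 0.0244
finger_force: 59.5
```

Emit:
drive_tool([
  {"gripper":0,"tx":0,"ty":0,"tz":0.3,"rx":0,"ry":0,"rz":0},
  {"gripper":0,"tx":0,"ty":0,"tz":0,"rx":0,"ry":0,"rz":0},
])

```text
time_s: 32.85
tcp_pos: [0.4181, -0.256, 0.0065]
tool_rot: [-0.62, 0.785, -0.001, 0.002]
contact_force: [0.2, 0.7, -6.7]
finger_gap: 0.0241
finger_force: 59.5
```

Emit:
drive_tool([
  {"gripper":0,"tx":0,"ty":0,"tz":0.3,"rx":0,"ry":0,"rz":0},
  {"gripper":0,"tx":0,"ty":0,"tz":0,"rx":0,"ry":0,"rz":0},
])

```text
time_s: 33.05
tcp_pos: [0.4178, -0.2561, 0.0032]
tool_rot: [-0.62, 0.785, -0.001, 0.002]
contact_force: [-0.9, 0.7, -7.3]
finger_gap: 0.0241
finger_force: 59.5
```

Emit:
drive_tool([
  {"gripper":0,"tx":0,"ty":0,"tz":0.2,"rx":0,"ry":0,"rz":0},
  {"gripper":0,"tx":0,"ty":0,"tz":0,"rx":0,"ry":0,"rz":0},
])

```text
time_s: 33.25
tcp_pos: [0.4177, -0.2561, 0.0011]
tool_rot: [-0.62, 0.785, -0.001, 0.002]
contact_force: [0.8, -0.3, -6.5]
finger_gap: 0.0242
finger_force: 59.5
```

Emit:
drive_tool([
  {"gripper":0,"tx":0,"ty":0,"tz":0.2,"rx":0,"ry":0,"rz":0},
  {"gripper":0,"tx":0,"ty":0,"tz":0,"rx":0,"ry":0,"rz":0},
])

```text
time_s: 33.45
tcp_pos: [0.4182, -0.2564, 0.0003]
tool_rot: [-0.62, 0.785, -0.002, 0.002]
contact_force: [-3.5, 3.3, 0.4]
finger_gap: 0.0244
finger_force: 62.6
```

Emit:
drive_tool([
  {"gripper":0,"tx":0,"ty":0,"tz":0.2,"rx":0,"ry":0,"rz":0},
  {"gripper":0,"tx":0,"ty":0,"tz":0,"rx":0,"ry":0,"rz":0},
])

```text
time_s: 33.65
tcp_pos: [0.4182, -0.2564, 0.0002]
tool_rot: [-0.62, 0.785, -0.002, 0.002]
contact_force: [-9.0, 7.6, 14.6]
finger_gap: 0.0245
finger_force: 68.3
```

Emit:
drive_tool([
  {"gripper":0,"tx":0,"ty":0,"tz":-0.3,"rx":0,"ry":0,"rz":0},
  {"gripper":20,"tx":0,"ty":0,"tz":0,"rx":0,"ry":0,"rz":0},
  {"gripper":35,"tx":0,"ty":0,"tz":0,"rx":0,"ry":0,"rz":0},
  {"gripper":55,"tx":0,"ty":0,"tz":0,"rx":0,"ry":0,"rz":0},
  {"gripper":60,"tx":0,"ty":0,"tz":-1.5,"rx":0,"ry":0,"rz":0},
])

```text
time_s: 34.15
tcp_pos: [0.4171, -0.2561, 0.0142]
tool_rot: [-0.62, 0.785, -0.0, 0.002]
contact_force: [-0.3, 0.1, 0.3]
finger_gap: 0.0515
finger_force: 0.0
```

Emit:
drive_tool([
  {"gripper":60,"tx":0,"ty":0,"tz":-4,"rx":0,"ry":0,"rz":0},
  {"gripper":60,"tx":0,"ty":0,"tz":-4,"rx":0,"ry":0,"rz":0},
  {"gripper":60,"tx":0,"ty":0,"tz":-4,"rx":0,"ry":0,"rz":0},
  {"gripper":60,"tx":2,"ty":0,"tz":-4,"rx":0,"ry":0,"rz":0},
  {"gripper":60,"tx":0,"ty":0,"tz":0,"rx":0,"ry":0,"rz":0},
])

```text
time_s: 34.65
tcp_pos: [0.4145, -0.2786, 0.183]
tool_rot: [-0.619, 0.785, -0.007, 0.005]
contact_force: [-0.4, -0.4, 0.1]
finger_gap: 0.0511
finger_force: 0.0
```

```bash
python3 - <<'E'
from h import *
s0=cv2.imread("pics/scene0.png"); s=grab("scene","end.png"); t=grab("top","endt.png")
hsv=cv2.cvtColor(t,cv2.COLOR_BGR2HSV); H,S,V=[hsv[...,i].astype(int) for i in range(3)]
m=((S>150)&((H<8)|(H>172))).astype(np.uint8); m[:,300:]=0;m[:200]=0;m[310:]=0; m[:,:120]=0
c=max(cv2.findContours(m,cv2.RETR_EXTERNAL,cv2.CHAIN_APPROX_NONE)[0],key=cv2.contourArea)
P=np.array([ray("top",u,v,.062)[:2] for u,v in c[:,0,:]]).astype(np.float32); print("scale",cv2.minAreaRect(P*1000))
# bar shaft in the scene view: ends of the dark band
V=cv2.cvtColor(s,cv2.COLOR_BGR2HSV)[...,2]; m=np.zeros(V.shape,np.uint8); m[120:250,255:370]=V[120:250,255:370]<100
for c in sorted(cv2.findContours(m,cv2.RETR_EXTERNAL,cv2.CHAIN_APPROX_NONE)[0],key=cv2.contourArea)[-3:]: print(cv2.contourArea(c),cv2.boxPoints(cv2.minAreaRect(c)).round().tolist())
for tt in(314+60,314+390): print(tt,proj("scene",[*sc(tt,5),.008]))
print(env.get_state()["contact_force"],env.get_state()["time_s"])
E
```

```text
scale ((533.1187133789062, 260.53509521484375), (356.775146484375, 106.49850463867188), 76.72842407226562)
138.5 [[282.0, 120.0], [299.0, 120.0], [299.0, 140.0], [282.0, 140.0]]
369.5 [[261.0, 186.0], [279.0, 186.0], [279.0, 213.0], [261.0, 213.0]]
390.0 [[283.0, 180.0], [288.0, 175.0], [336.0, 228.0], [331.0, 232.0]]
374 [328.99509428 225.01146274]
704 [284.51442658 175.35472647]
[ 1.0497298  -0.74156136 -1.17364805] 34.75
```

The scale is back in place, the bar lies flat and clear where predicted, and the weight is upright. Handing in.

```bash
python3 -c "
from h import *
print(env.finish_job())"
```

```text
the job is handed in; nothing more can be done
None
```

The job is handed in at about 35 s with no verdict returned. By the camera checks, the scale is back in place on the slip, the weight stands upright, and the bar lies flat and clear; I did not measure how level the scale is.

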